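# Set and lock the paper trimmer's backstop with the fingertips

## Robot

A 7-joint arm with a two-finger parallel gripper is mounted at the origin on the work surface. World frame = base frame: x ahead of the robot, y to its left, z up, the work surface at z = 0. Lengths are in mm, angles in rad, forces in N, time in s.
With the tool pointing down it reaches from about 425 to 950 mm from the base axis. Payload 16.7 kg.
Tool frame: the origin (TCP) lies on the centre line of the jaws, within the pads' length; the fingertips stand 25 mm ahead of it and the grasp point (between the pads) lies 6 mm ahead of it; z points along the fingers, y is the direction in which the jaws open and shut (so a half turn about z gives the same grasp; the last joint's range is limited). The gripper opens to 94 mm and grips with 3 to 60 N. Pads are 16 mm wide; open, the fingers measure 119 mm over their backs; the gripper's body (75 mm by 177 mm) begins 78 mm behind the grasp point.
Start: joints at [-1.256, 0.426, 0.074, 1.606, -0.034, 1.111, -0.067], TCP at [301.959, 603.652, 210.367] pointing down, gripper open.
Joint ranges: [-2.85, 2.85], [-0.5, 2.14], [-1.23, 1.37], [0.21, 2.46], [-1.02, 4.16], [0.16, 2.05], [-2.73, 2.73]. Speed limits (rad/s): [1.89, 1.89, 2.39, 2.39, 3.01, 3.01, 3.01].

## Interface

Orientations are given as a rotation vector (axis times angle).
In Python, from bench import monitor, eyes, ticket gives the robot as it stands.
- The arm moves only by the shell command python3 -m crank 'ROWS' [FORCE]. ROWS is JSON, a list of rows, each a list of 3 entries, a list of its own where there are three numbers: the opening, from 0 (shut) to 1 (fully open), then the shift along the tool's x, y, z in cm, then the turn, a rotation vector about the tool's x, y, z in rad. In form: [[grip, [x, y, z], [rx, ry, rz]], ...]. A call has 1 to 20 rows; each row shifts and turns the pose as measured when the row begins, along the tool's axes as they then stand; what a row does not reach is not made up. A row lasts 1/10 s, in which the tool goes at most 50 mm and 8.59 degrees, less where a joint would pass 70% of its speed; a pose out of reach is approached as far as the arm can. A call with a gripper value outside its range is refused whole. The fingers move at their own pace and stop on an object; FORCE is the grip in N (left out, the last holds). Time passes only in rows, so rows that do not move let the fingers close. It gives the time, the measured TCP pose, the force and the opening at its end, in the units of the state.
- monitor.read_state(): the state, without advancing time (a new reading comes with each control period).
- eyes.capture(name): name is "side" or "top" or "wrist"; returns the picture (384x512x3 uint8, red, green, blue); there is no depth.
- eyes.camera_info(name): a dict with "fx", "fy", "cx", "cy" (pixels), "world_from_camera" (4x4, takes a point from camera to world coordinates). Camera axes: x right, y down, z forward; pixel columns grow to the right and rows downward; lengths in mm; the calibration is good to about 2 mm. The wrist camera is an equidistant fisheye: a pixel r from the principal point sees the ray r / f radians off the axis. A picture is of the moment at which its call begins: read the wrist's pose just before it. camera_info takes no time and is no camera call; for the wrist camera it gives the pose at the moment of the call.
- ticket.close_job(): hands the job in, once; it reports no verdict.
The state is a dict: "time": time; "qpos": joint angles; "dq": joint speeds; "joint_efforts": joint torques, N m; "tool_pos": TCP position; "orientation": TCP orientation; "contact_force": force on the tool from outside, world axes, zero at the start; "moment": the same for the moment, N m; "width": finger opening in mm.
Only numpy, scipy, OpenCV 4.12 (cv2) and the standard library are available. Lean on these libraries where they do the work, as an engineer would, in place of code of your own. Each camera call takes 0.05 s, during which the arm holds its last target.

## Task

Set the paper trimmer's backstop to the sample print that is held under its clamp bar: with the fingers shut, push the backstop along its slot until it rests against the print's free edge. Then tighten it there: push the wings of its loose wing screw round clockwise (seen from above), stroke after stroke with the fingertips, until the screw is fully tight, with the backstop still against the print. Grip nothing, leave everything else on the trimmer and the desk where it is, and draw the hand clear at the end.

Things in the scene. Friction and masses are not known exactly. Their poses are not given: they have to be found in the camera images.
- trimmer: guillotine paper trimmer, fast on the desk: grey bed 260 (its x) by 320 mm (its y), top 30 mm above the desk. Origin on the desk under the bed's middle; x to the ruler fence at the back, y away from the blade. Blade arm latched down along the -y edge (top 60 mm up), its handle 140 mm beyond the bed to -x; clamp bar and clear guard (66 mm up) at y -147 to -121 mm. Backstop slot along y at x = 0.
- card_edge (a point): middle of the free edge of the sample print (white mounted photo 150 mm long, 3 mm thick, flat on the bed, its other side held under the clamp bar so that it cannot move), at the height of the bed's top face. Axes as the trimmer's: x along the edge, y squarely towards the backstop.
- backstop (a joint): travel of the backstop along its slot towards the print (trimmer's -y), m. It is a plain aluminium bar 203 mm long (along the trimmer's x), 25 mm wide (y), 16 mm high, on the bed; it slides stiffly (about 4 N, screw loose or tight) and stays where it is left. The print's edge stops it.
- backstop_face (a point): middle of the backstop's face that looks to the print, at the bed's top face; axes as the trimmer's (y away from the print). The bar's other long face lies 25 mm further in +y. The gap left to close is this point's y distance from card_edge.
- backstop_top (a point): middle of the backstop's top face, 16 mm above the bed, 12.5 mm in +y of its face; the wing screw stands here. Axes as the trimmer's.
- wing_screw (a joint): angle, rad, by which the wing screw is backed off (counter-clockwise from above) from tight: 0 is tight, where it stops dead; it starts 4 to 7.5 rad loose. It turns easily (about 1 N at a wing) and stays where it is left. At 0 its wings lie along the trimmer's y.
- wing_screw_mid (a point): black wing screw upright on the backstop: point on its axis, 16 mm above the backstop's top (62 mm above the desk). Two equal round-ended wings reach 25 mm either way along this frame's y (they turn with it), 5 mm thick (its x), from 9 mm below to 9 mm above the point; hub 18 mm across, steel collar below it 20 mm across, 5 mm high. z up.
- eraser: white eraser 50 x 20 x 12 mm lying on the trimmer's bed; origin under its middle
- sharpener: steel pencil sharpener 26 x 16 x 11 mm lying on the trimmer's bed; origin under its middle
- glue_stick: glue stick standing on the desk before the trimmer, 29 mm across, 81 mm high; origin under its middle
- stapler: black stapler 135 x 34 x 52 mm on the desk; origin under its middle
- tape_dispenser: black tape dispenser 150 x 50 mm, 88 mm high, on the desk; origin under its middle
- mug: white mug 80 mm across, 92 mm high, on the desk; origin under its middle
- prints: pile of photo prints 150 x 102 x 15 mm on the desk; origin under its middle

How it is judged:
By the outcome, as a careful person would: the job done as asked, in the order asked, and still so for the second after the job is handed in, with the robot touching nothing.
It also fails if it takes over 72 s, if anything falls off the work surface, if the arm or the gripper's body presses on something with over 40 N, if the wrist force passes 120 N, or if a joint passes its speed limit or range.

## Working session

There is one attempt and no reset: what is moved stays moved. The work goes in short steps, Python scripts to look and compute and a shell command to move; the robot and the scene stay as the last step left them, time stands still between calls to the robot, and variables do not carry over. Pictures are saved under pics/ and viewed, and the job is handed in when it is done.

```bash
ls; mkdir -p pics; python3 - <<'E'
from bench import monitor, eyes
import cv2
s=monitor.read_state(); print(s)
for n in ["top","side","wrist"]:
    c=eyes.camera_info(n); print(n,c)
    cv2.imwrite(f"pics/{n}0.png",cv2.cvtColor(eyes.capture(n),cv2.COLOR_RGB2BGR))
E
```

```text
pics
{'time': 0.0, 'qpos': array([-1.25646421,  0.42671586,  0.07385146,  1.60663105, -0.03409276,
        1.11077399, -0.06706773]), 'dq': array([ 0.00174617, -0.00131977,  0.00180812,  0.00096507,  0.00182385,
       -0.00054306,  0.00118787]), 'joint_efforts': array([-8.30957269e-04, -9.35829377e+01,  3.66599277e+00, -4.54198980e+01,
       -4.90581547e-02,  2.04869971e-02,  1.20908885e-04]), 'tool_pos': array([301.81544716, 603.27558095, 209.67578556]), 'orientation': array([-7.22023564e-01, -3.05729708e+00,  1.96971439e-03]), 'contact_force': array([-0.1097159 ,  0.21394839, -0.29719428]), 'moment': array([-0.03393259, -0.03349358,  0.00704226]), 'width': 94.07048436495094}
top {'fx': 386.83290479934766, 'fy': 386.83290479934766, 'cx': 252.5227128805842, 'cy': 186.32154154666424, 'world_from_camera': array([[ 1.69279158e-02, -9.80809601e-01,  1.94231749e-01,
         3.20154962e+02],
       [-9.99854702e-01, -1.62158544e-02,  5.25552860e-03,
         4.39418458e+01],
       [-2.00503915e-03, -1.94292493e-01, -9.80941592e-01,
         9.92035809e+02],
       [ 0.00000000e+00,  0.
[... 299 characters left out ...]
36730664e-01,  5.12148170e-01,
        -4.81379742e+02],
       [-4.77297206e-03, -6.24120805e-01, -7.81313279e-01,
         8.71344921e+02],
       [ 0.00000000e+00,  0.00000000e+00,  0.00000000e+00,
         1.00000000e+00]])}
wrist {'fx': 297.3186396354542, 'fy': 297.3186396354542, 'cx': 259.76804056076423, 'cy': 194.10292010000268, 'world_from_camera': array([[ 4.48494421e-01,  8.63363781e-01,  2.31204963e-01,
         2.33723833e+02],
       [ 8.93783575e-01, -4.32673186e-01, -1.18088248e-01,
         6.37647903e+02],
       [-1.91692847e-03,  2.59609119e-01, -9.65711878e-01,
         3.83669003e+02],
       [ 0.00000000e+00,  0.00000000e+00,  0.00000000e+00,
         1.00000000e+00]])}
```

View pics/top0.png

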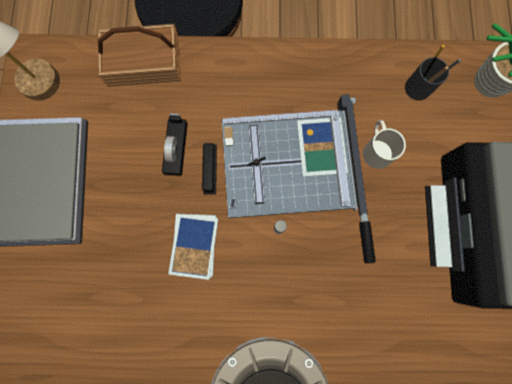

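View pics/side0.png

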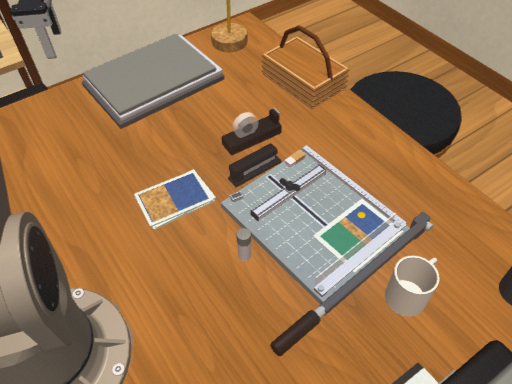

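View pics/wrist0.png

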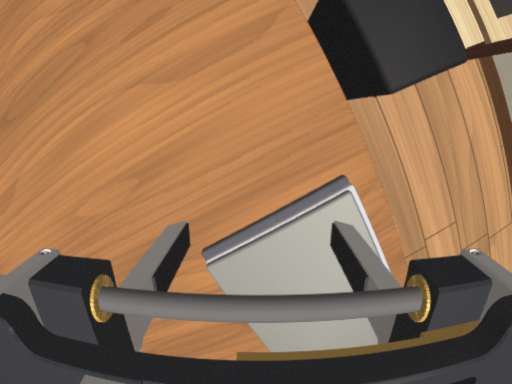

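The top view shows the trimmer at cols 222–355, rows 110–217. The backstop bar is at cols 250–262 with the wing screw at about (256,161), and the print's edge is at about col 302. I'll zoom in next.

```bash
python3 - <<'E'
import cv2
a=cv2.imread("pics/top0.png")[100:230,210:370]
cv2.imwrite("pics/top0z.png",cv2.resize(a,None,fx=4.9,fy=4.6,interpolation=cv2.INTER_CUBIC)) if 0 else cv2.imwrite("pics/top0z.png",cv2.resize(a,None,fx=4.5,fy=4.5,interpolation=cv2.INTER_CUBIC))
b=cv2.imread("pics/side0.png")[140:310,210:440]
cv2.imwrite("pics/side0z.png",cv2.resize(b,None,fx=3.4,fy=3.4,interpolation=cv2.INTER_CUBIC))
E
```

```text
(no output)
```

View pics/top0z.png

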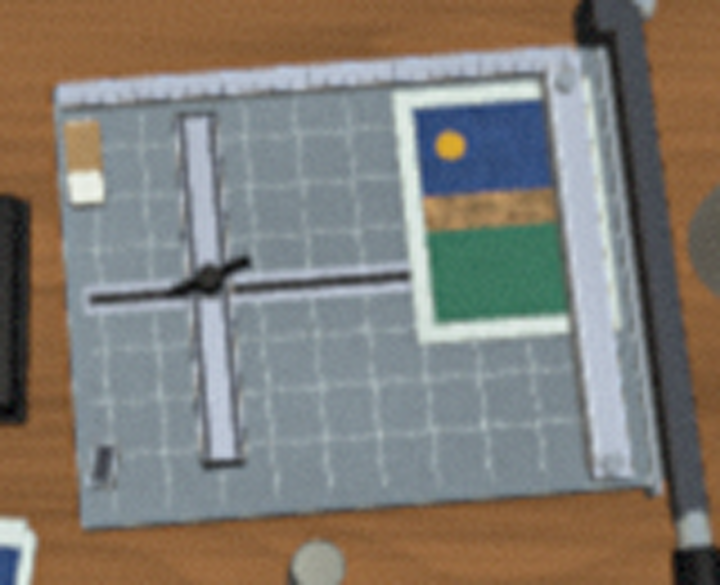

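View pics/side0z.png

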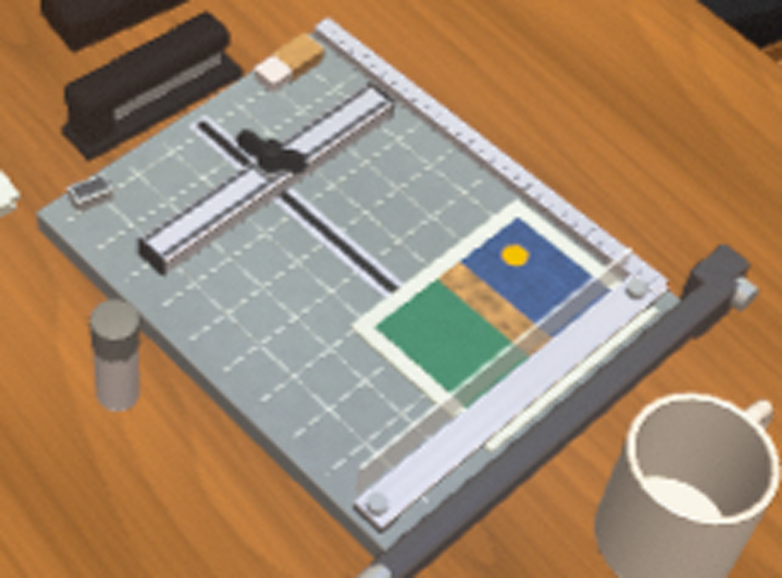

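```bash
cat > h.py <<'E'
import numpy as np
from bench import eyes, monitor
from scipy.spatial.transform import Rotation as R
def ray(name,uv,z,c=None):
    c=c or eyes.camera_info(name); T=c["world_from_camera"]
    uv=np.atleast_2d(uv).astype(float)
    d=np.c_[(uv[:,0]-c["cx"])/c["fx"],(uv[:,1]-c["cy"])/c["fy"],np.ones(len(uv))]@T[:3,:3].T
    o=T[:3,3]; return o+d*((z-o[2])/d[:,2])[:,None]
def proj(name,P):
    c=eyes.camera_info(name);T=np.linalg.inv(c["world_from_camera"])
    q=np.atleast_2d(P)@T[:3,:3].T+T[:3,3]
    return np.c_[c["cx"]+c["fx"]*q[:,0]/q[:,2],c["cy"]+c["fy"]*q[:,1]/q[:,2]]
E
python3 - <<'E'
from h import *
np.set_printoptions(precision=1,suppress=True)
t=lambda p:np.array(p)/4.5+[210-.4,100-.4]
s=lambda p:np.array(p)/3.4+[210-.4,140-.4]
def ang(v): return np.degrees(np.arctan2(v[1],v[0]))
print("side/top")
for n,P,z in [("bed LB,RB",([83,528],[660,492]),30),("print edge",([393,92],[422,342]),33),("bar TL TR BL BR",([180,115],[215,113],[204,462],[243,460]),46),("screw mid,r,l",([208,278],[248,262],[165,293]),71),("slot ends",([90,299],),30)]:
    w=ray("top",t(P),z); print(n,w[:,:2].tolist(), ang(w[0]-w[-1]))
for n,P,z in [("bed LB,RB",([38,215],[382,555]),30),("print edge",([516,205],[355,327]),33),("bar TopL..(365,88),(393,103),(140,245),(165,262)",([368,87],[393,103],[140,242],[166,258]),46),("screw mid,r,l",([270,143],[300,158],[243,133]),71),("slot",([203,124],),30)]:
    w=ray("side",s(P),z); print(n,w[:,:2].tolist(), ang(w[0]-w[-1]))
E
```

```text
side/top
bed LB,RB [[431.73832648759014, 108.8782422093453], [457.2068202187371, -211.71444973779396]] 94.54214663430491
print edge [[688.6601796794159, -64.06940217213946], [539.9497828875749, -79.63650567855376]] 5.975995427377424
bar TL TR BL BR [[667.8122389782718, 59.248363112943665], [669.3402602198216, 39.2508379820838], [467.3829902179215, 42.36952841743275], [468.85056278987247, 20.954634865627774]] 10.894376502588074
screw mid,r,l [[565.1678408042263, 41.823693413602236], [574.5687016054933, 20.07167593794575], [556.3359190245246, 65.14493365209522]] -69.2579619581264
slot ends [[562.6277270932854, 108.71695519097051]] 0.0
bed LB,RB [[431.99064447872036, 103.82220085573078], [458.6254822237964, -207.42481376978634]] 94.89114714044734
print edge [[685.5553235723658, -69.34941280360738], [541.3561977175461, -82.65750287418894]] 5.272872208130576
bar TopL..(365,88),(393,103),(140,245),(165,262) [[665.0914660787707, 56.323010562428294], [669.4321023598484, 35.58878300816684], [466.3486708620917, 37.921561340417384], [472.3842240896347, 18.452253384417872]] 11.11806426324101
screw mid,r,l [[567.5892911492227, 39.00407574124483], [575.3874434719542, 18.275918088781225], [558.7013702267294, 55.57546002594904]] -61.79349457915079
slot [[564.0225179731635, 105.02159842218987]] 0.0
```

Estimates from the two views: trimmer yaw is about 4.9°, origin about (575,-42), screw axis about (567,40), gap about 105 mm. I'll shut the fingers, turn to the trimmer's axes and fly in above a spot behind the backstop.

```bash
python3 -m crank '[[0,[0,0,0],[0,0,-0.14]],[0,[0,0,0],[0,0,-0.14]],[0,[0,0,0],[0,0,-0.14]],[0,[0,0,0],[0,0,-0.13]]]' 20
python3 -m crank '[[0,[-1.2,-3.6,0],[0,0,0]],[0,[-1.2,-3.6,0],[0,0,0]],[0,[-1.2,-3.6,0],[0,0,0]],[0,[-1.2,-3.6,0],[0,0,0]],[0,[-1.2,-3.6,0],[0,0,0]],[0,[-1.2,-3.6,0],[0,0,0]],[0,[-1.2,-3.6,0],[0,0,0]],[0,[-1.2,-3.6,0],[0,0,0]],[0,[-1.2,-3.6,0],[0,0,0]],[0,[-1.2,-3.6,0],[0,0,0]]]'
cat >> h.py <<'E'
O=np.array([575.2,-42.3]); YAW=np.radians(4.9)
def rep(f=True):
    s=monitor.read_state(); M=R.from_rotvec(s["orientation"]).as_matrix()
    c,n=np.cos(YAW),np.sin(YAW); d=s["tool_pos"][:2]-O
    print("t %.2f"%s["time"],"tcp",s["tool_pos"].round(1),"trim",(c*d[0]+n*d[1]).round(1),(-n*d[0]+c*d[1]).round(1),"tool_y in trim deg",np.degrees(np.arctan2(M[1,1],M[0,1])-YAW).round(1),"z",M[:,2].round(3),"F",s["contact_force"].round(1),"w",round(s["width"],1),"q7",s["qpos"][6].round(2))
    return s,M
E
python3 -c "from h import *;rep()"
```

```text
time: 0.55
tool_pos: [301.2, 602.9, 208.5]
orientation: [0.163, -3.136, 0.005]
contact_force: [0.1, 0.5, 0.1]
width: 65.4
time: 1.55
tool_pos: [461.5, 249.0, 206.5]
orientation: [0.186, -3.131, 0.006]
contact_force: [0.3, -0.1, -0.5]
width: 0.4
t 1.55 tcp [461.5 249.  206.5] trim -88.4 300.0 tool_y in trim deg 91.9 z [-0.005 -0.004 -1.   ] F [ 0.3 -0.1 -0.5] w 0.4 q7 1.09
```

```bash
python3 -m crank '[[0,[-1.1,-3.7,0],[0,0,0.03]],[0,[-1.1,-3.7,0],[0,0,0]],[0,[-1.1,-3.7,0],[0,0,0]],[0,[-1.1,-3.7,0],[0,0,0]],[0,[-0.7,-2.7,0],[0,0,0]],[0,[0,0,0],[0,0,0]]]'
python3 - <<'E'
from h import *; import cv2
rep()
for n in ["wrist","top"]: cv2.imwrite(f"pics/{n}1.png",cv2.cvtColor(eyes.capture(n),cv2.COLOR_RGB2BGR))
E
```

```text
time: 2.15
tool_pos: [531.4, 66.6, 207.0]
orientation: [0.127, -3.135, 0.008]
contact_force: [0.2, 1.0, 0.9]
width: 0.5
t 2.15 tcp [531.4  66.6 207. ] trim -34.4 112.3 tool_y in trim deg 89.7 z [-0.004 -0.005 -1.   ] F [0.2 1.  0.9] w 0.5 q7 1.46
```

View pics/wrist1.png

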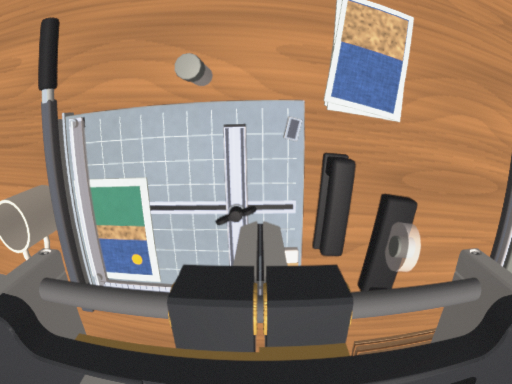

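View pics/top1.png

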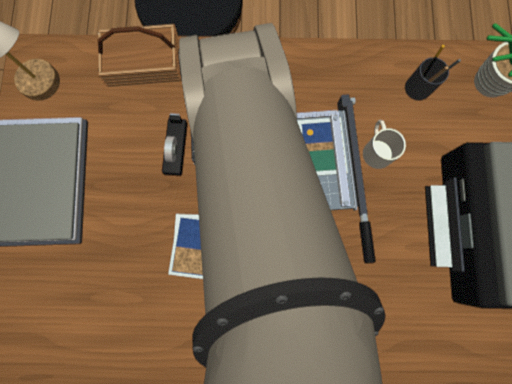

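The wrist view shows the screw at (236,214), the bar's near end at (224–245,125) and the print's edge at about (148,179)–(158,278). The closed fingertip is at about (260,228). I'll cross-check positions with this view.

```bash
cat >> h.py <<'E'
def wray(uv,z,c=None):
    c=c or eyes.camera_info("wrist"); T=c["world_from_camera"]
    uv=np.atleast_2d(uv).astype(float); e=(uv-[c["cx"],c["cy"]])/c["fx"]
    th=np.linalg.norm(e,axis=1); k=np.sinc(th/np.pi)
    d=np.c_[e*k[:,None],np.cos(th)]@T[:3,:3].T; o=T[:3,3]
    return o+d*((z-o[2])/d[:,2])[:,None]
def trim(P):
    d=np.atleast_2d(P)[:,:2]-O; c,n=np.cos(YAW),np.sin(YAW)
    return np.c_[c*d[:,0]+n*d[:,1],-n*d[:,0]+c*d[:,1]]
E
python3 - <<'E'
from h import *; import cv2
np.set_printoptions(precision=1,suppress=True)
print(eyes.camera_info("wrist")["world_from_camera"])
print("bed corner",trim(wray([303,102],30)),"print edge",trim(wray([[148,179],[158,278]],33)))
print("bar",trim(wray([[224,125],[245,125]],46)),"screw",trim(wray([[236,213],[217,221],[256,209]],71)))
print("slot end",trim(wray([294,207],30)))
a=cv2.imread("pics/wrist1.png")[90:300,130:330]
cv2.imwrite("pics/wrist1z.png",cv2.resize(a,None,fx=2.8,fy=2.8,interpolation=cv2.INTER_CUBIC))
E
```

```text
[[ -0.1   1.    0.3 455.4]
 [  1.    0.1   0.   64.8]
 [ -0.    0.3  -1.  381.2]
 [  0.    0.    0.    1. ]]
bed corner [[-129.3  166.2]] print edge [[-38.4 -25.1]
 [103.6 -28.7]]
bar [[-102.3   75.4]
 [-102.    99. ]] screw [[ -7.1  89.2]
 [  2.4  67.6]
 [-11.7 111.3]]
slot end [[ -1.2 157.7]]
```

View pics/wrist1z.png

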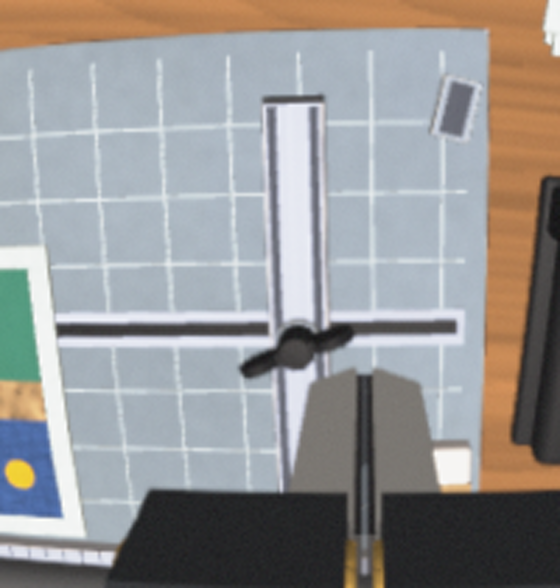

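The wrist view agrees on the gap (about 103 mm) and shifts y by a few mm, so I'll use an averaged origin. Next I back off 8 mm in +y and descend behind the bar.

```bash
sed -i 's/O=np.array(\[575.2,-42.3\])/O=np.array([575.2,-40.0])/' h.py
python3 -m crank '[[0,[0,0.9,2],[0,0,0]],[0,[0,0,3],[0,0,0]],[0,[0,0,3],[0,0,0]],[0,[0,0,3],[0,0,0]],[0,[0,0,1],[0,0,0]],[0,[0,0,0],[0,0,0]]]'
python3 - <<'E'
from h import *; import cv2
rep()
cv2.imwrite("pics/wrist2.png",cv2.cvtColor(eyes.capture("wrist"),cv2.COLOR_RGB2BGR))
cv2.imwrite("pics/side2.png",cv2.cvtColor(eyes.capture("side"),cv2.COLOR_RGB2BGR))
E
```

```text
time: 2.85
tool_pos: [527.8, 88.6, 84.0]
orientation: [0.149, -3.135, 0.001]
contact_force: [0.6, -0.7, -0.1]
width: 0.9
t 2.85 tcp [527.8  88.6  84. ] trim -36.2 132.2 tool_y in trim deg 90.5 z [-0.003 -0.001 -1.   ] F [ 0.6 -0.7 -0.1] w 0.9 q7 1.48
```

View pics/wrist2.png

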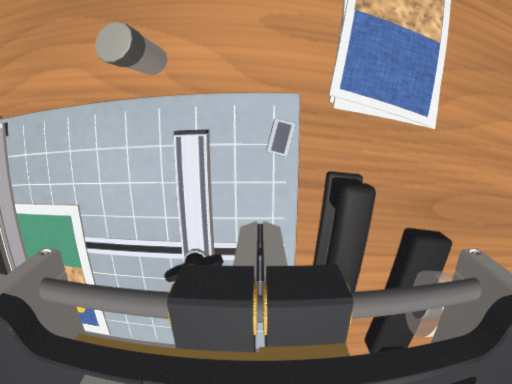

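View pics/side2.png

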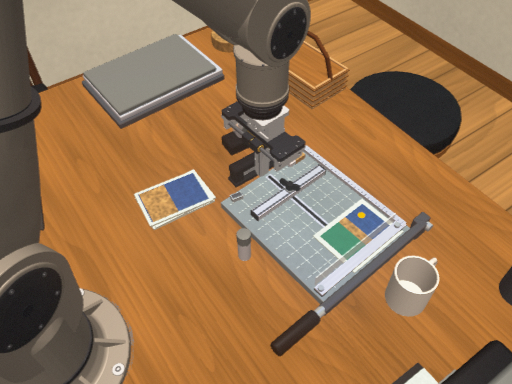

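The fingertip is behind the bar with clear bed beneath it: the bar is at cols 178–210 and the fingertip at (260,230). I'll go down to 36 mm tip height and approach.

```bash
python3 -m crank '[[0,[0,0,1.1],[0,0,0]],[0,[0,0,1.1],[0,0,0]],[0,[0,0,0],[0,0,0]]]'
python3 -c "from h import *;rep()"
python3 -m crank '[[0,[0,-1.0,0],[0,0,0]],[0,[0,-0.8,0],[0,0,0]],[0,[0,-0.5,0],[0,0,0]]]'
python3 -c "from h import *;rep()"
```

```text
time: 3.25
tool_pos: [530.7, 89.4, 64.8]
orientation: [-0.149, 3.134, 0.003]
contact_force: [-0.1, -0.6, -0.2]
width: 0.6
t 3.25 tcp [530.7  89.4  64.8] trim -33.3 132.7 tool_y in trim deg 90.5 z [ 0.004  0.002 -1.   ] F [-0.1 -0.6 -0.2] w 0.6 q7 1.49
time: 3.55
tool_pos: [533.3, 64.9, 65.2]
orientation: [-0.149, 3.134, 0.003]
contact_force: [0.5, 0.3, 0.5]
width: 0.8
t 3.55 tcp [533.3  64.9  65.2] trim -32.8 108.1 tool_y in trim deg 90.6 z [ 0.004  0.002 -1.   ] F [0.5 0.3 0.5] w 0.8 q7 1.54
```

```bash
python3 -m crank '[[0,[0,-0.5,0.3],[0,0,0]],[0,[0,-0.8,0],[0,0,0]],[0,[0,-0.8,0],[0,0,0]],[0,[0,-0.8,0],[0,0,0]]]'
python3 -c "from h import *;rep()"
python3 -m crank '[[0,[0,-1.0,0],[0,0,0]],[0,[0,-1.0,0],[0,0,0]],[0,[0,-1.0,0],[0,0,0]],[0,[0,-1.0,0],[0,0,0]]]'
python3 - <<'E'
from h import *; import cv2
rep()
cv2.imwrite("pics/wrist3.png",cv2.cvtColor(eyes.capture("wrist"),cv2.COLOR_RGB2BGR))
E
```

```text
time: 3.95
tool_pos: [536.5, 33.0, 62.3]
orientation: [-0.148, 3.133, 0.003]
contact_force: [0.8, 0.0, 0.3]
width: 0.4
t 3.95 tcp [536.5  33.   62.3] trim -32.3 76.0 tool_y in trim deg 90.5 z [ 0.005  0.002 -1.   ] F [0.8 0.  0.3] w 0.4 q7 1.6
time: 4.35
tool_pos: [540.6, -10.6, 62.4]
orientation: [-0.147, 3.133, 0.003]
contact_force: [-0.4, 0.4, -0.3]
width: 0.8
t 4.35 tcp [540.6 -10.6  62.4] trim -31.9 32.3 tool_y in trim deg 90.5 z [ 0.005  0.002 -1.   ] F [-0.4  0.4 -0.3] w 0.8 q7 1.69
```

View pics/wrist3.png

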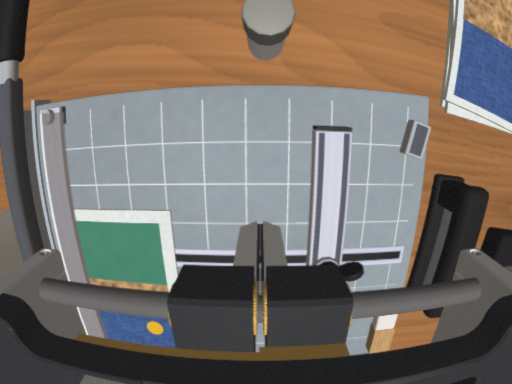

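The bar was not pushed: it is still at cols 312–350 and the finger is past it at col 260, with no force felt. I'll check with the side camera before moving on.

```bash
python3 - <<'E'
from h import *; import cv2
s,M=rep()
im=cv2.cvtColor(eyes.capture("side"),cv2.COLOR_RGB2BGR)
tip=s["tool_pos"]+25*M[:,2]; print(tip,proj("side",[tip,s["tool_pos"]]))
a=im[100:310,190:440]
cv2.imwrite("pics/side3.png",im);cv2.imwrite("pics/side3z.png",cv2.resize(a,None,fx=2.8,fy=2.8,interpolation=cv2.INTER_CUBIC))
b=eyes.capture("top");cv2.imwrite("pics/top3.png",cv2.cvtColor(b,cv2.COLOR_RGB2BGR))
E
```

```text
t 4.40 tcp [540.7 -12.5  62.4] trim -32.0 30.4 tool_y in trim deg 90.4 z [ 0.005  0.001 -1.   ] F [ 0.3 -2.5  0.1] w 0.3 q7 1.69
[540.82387746 -12.44505276  37.44023166] [[293.03739905 212.41191889]
 [293.62603973 205.27402257]]
```

View pics/side3z.png

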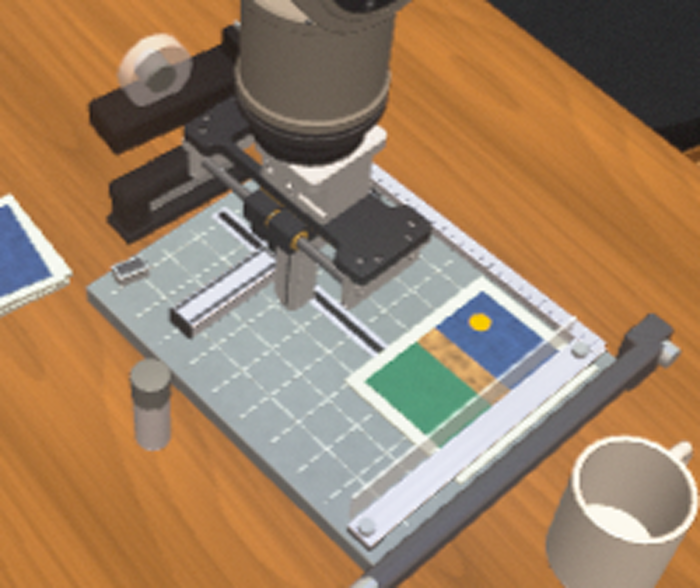

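The side view shows the tip hovering higher than it should by its own calibration, so it must have ridden over the bar. I'll probe gently down to the clear bed here to get the true tip height.

```bash
for i in 1; do python3 -m crank '[[0,[0,0,0.4],[0,0,0]],[0,[0,0,0],[0,0,0]]]'; done; python3 -c "from h import *;rep()"
python3 -m crank '[[0,[0,0,0.3],[0,0,0]],[0,[0,0,0],[0,0,0]]]'; python3 -c "from h import *;rep()"
```

```text
time: 4.7
tool_pos: [540.6, -9.5, 58.0]
orientation: [-0.147, 3.133, 0.004]
contact_force: [-0.3, 0.6, 0.3]
width: 0.6
t 4.70 tcp [540.6  -9.5  58. ] trim -31.9 33.3 tool_y in trim deg 90.5 z [ 0.005  0.003 -1.   ] F [-0.3  0.6  0.3] w 0.6 q7 1.69
time: 4.9
tool_pos: [540.5, -8.7, 54.5]
orientation: [-0.149, 3.133, 0.004]
contact_force: [0.0, -0.3, 1.1]
width: 0.5
t 4.90 tcp [540.5  -8.7  54.5] trim -31.9 34.2 tool_y in trim deg 90.5 z [ 0.005  0.003 -1.   ] F [ 0.  -0.3  1.1] w 0.5 q7 1.69
```

```bash
python3 -m crank '[[0,[0,0,0.2],[0,0,0]],[0,[0,0,0],[0,0,0]]]'; python3 -m crank '[[0,[0,0,0.2],[0,0,0]],[0,[0,0,0],[0,0,0]]]';  python3 - <<'E'
from h import *; import cv2
rep()
im=cv2.cvtColor(eyes.capture("side"),cv2.COLOR_RGB2BGR)
a=im[150:250,240:360]
cv2.imwrite("pics/side4z.png",cv2.resize(a,None,fx=6,fy=6,interpolation=cv2.INTER_CUBIC))
E
```

```text
time: 5.1
tool_pos: [540.4, -8.2, 52.2]
orientation: [-0.15, 3.133, 0.004]
contact_force: [-0.5, -0.7, -0.2]
width: 0.5
time: 5.3
tool_pos: [540.4, -8.1, 50.1]
orientation: [-0.15, 3.133, 0.004]
contact_force: [-0.1, -0.5, -0.8]
width: 0.9
t 5.30 tcp [540.4  -8.1  50.1] trim -31.9 34.8 tool_y in trim deg 90.6 z [ 0.004  0.003 -1.   ] F [-0.1 -0.5 -0.8] w 0.9 q7 1.69
```

View pics/side4z.png

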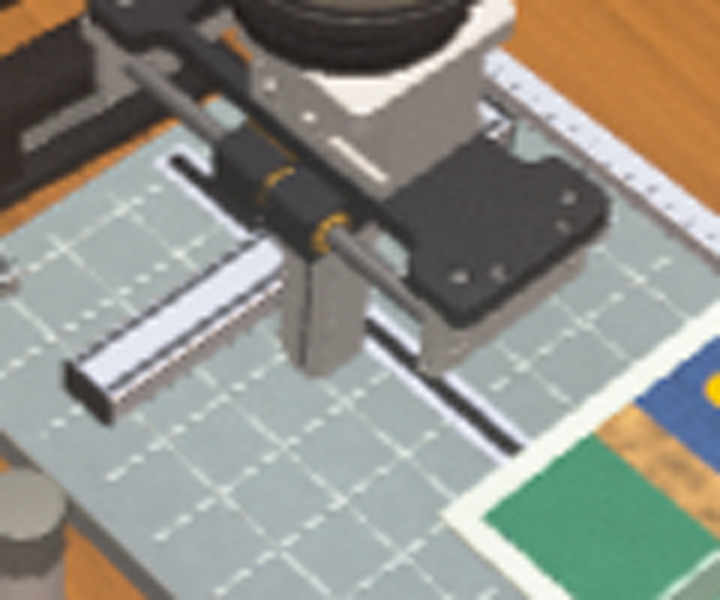

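The tip still hasn't touched at a nominal 25 mm, and the picture shows its bottom at (292,212), about 10 mm higher than nominal. I'll keep probing in small steps.

```bash
for k in a; do python3 -m crank '[[0,[0,0,0.2],[0,0,0]],[0,[0,0,0],[0,0,0]]]'; python3 -m crank '[[0,[0,0,0.2],[0,0,0]],[0,[0,0,0],[0,0,0]]]'; python3 -m crank '[[0,[0,0,0.15],[0,0,0]],[0,[0,0,0],[0,0,0]]]'; done
```

```text
time: 5.55
tool_pos: [540.6, -8.1, 48.1]
orientation: [-0.15, 3.133, 0.004]
contact_force: [-0.2, 0.9, 0.2]
width: 0.7
time: 5.75
tool_pos: [540.6, -8.1, 46.0]
orientation: [-0.15, 3.133, 0.004]
contact_force: [0.4, -0.7, 0.4]
width: 0.5
time: 5.95
tool_pos: [540.6, -8.2, 44.3]
orientation: [-0.15, 3.133, 0.004]
contact_force: [-0.6, 0.8, 0.8]
width: 0.4
```

```bash
python3 -m crank '[[0,[0,0,0.15],[0,0,0]],[0,[0,0,0],[0,0,0]]]';python3 - <<'E'
from h import *; import cv2
s,M=rep()
im=cv2.cvtColor(eyes.capture("side"),cv2.COLOR_RGB2BGR)
print(proj("side",[s["tool_pos"]+k*M[:,2]-12.5*M[:,1]+a*8*M[:,0] for k in (5,10,15,20,25) for a in (1,)]))
cv2.imwrite("pics/side5z.png",cv2.resize(im[170:230,260:340],None,fx=8,fy=8,interpolation=cv2.INTER_CUBIC))
E
```

```text
time: 6.15
tool_pos: [540.7, -8.1, 42.7]
orientation: [-0.15, 3.133, 0.004]
contact_force: [-0.1, -0.4, -0.0]
width: 0.4
t 6.15 tcp [540.7  -8.1  42.7] trim -31.7 34.7 tool_y in trim deg 90.6 z [ 0.005  0.003 -1.   ] F [-0.1 -0.4 -0. ] w 0.4 q7 1.7
[[293.03799204 216.61688777]
 [292.91945453 218.00433208]
 [292.80180943 219.38133093]
 [292.68504671 220.74800181]
 [292.56915647 222.10446051]]
```

View pics/side5z.png

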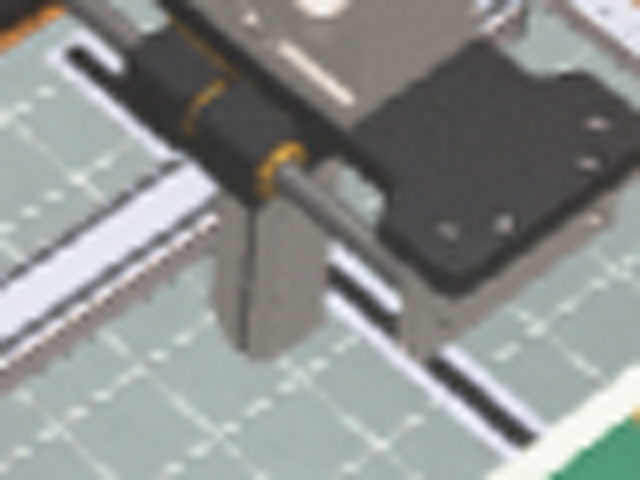

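```bash
python3 - <<'E'
from h import *; import cv2
s,M=rep()
c=eyes.camera_info("wrist"); T=c["world_from_camera"]
im=cv2.cvtColor(eyes.capture("wrist"),cv2.COLOR_RGB2BGR)
cv2.imwrite("pics/wrist6.png",im)
Ti=np.linalg.inv(T)
print("cam in tool", (M.T@(T[:3,3]-s["tool_pos"])).round(1), (M.T@T[:3,:3]).round(2).tolist())
for k in (-20,-10,0,10,25):
  for a in (-8,8):
    p=Ti[:3,:3]@(s["tool_pos"]+k*M[:,2]+a*M[:,0])+Ti[:3,3]; th=np.arctan2(np.hypot(p[0],p[1]),p[2]); e=p[:2]/np.hypot(p[0],p[1])
    print(k,a,(c["cx"]+c["fx"]*th*e[0]).round(1),(c["cy"]+c["fx"]*th*e[1]).round(1))
# pixel scale checks in side: pts of known objects
E
```

```text
t 6.20 tcp [540.7  -8.2  42.8] trim -31.6 34.7 tool_y in trim deg 90.6 z [ 0.005  0.003 -1.   ] F [ 0.   0.4 -0.3] w 0.5 q7 1.7
cam in tool [  76.2    0.3 -173.9] [[-0.0, -0.97, -0.26], [1.0, -0.0, -0.0], [-0.0, -0.26, 0.97]]
-20 -8 259.5 264.9
-20 8 259.4 240.1
-10 -8 259.5 257.1
-10 8 259.5 233.3
0 -8 259.5 250.1
0 8 259.5 227.2
10 -8 259.5 243.7
10 8 259.5 221.6
25 -8 259.5 235.1
25 8 259.5 214.3
```

View pics/wrist6.png

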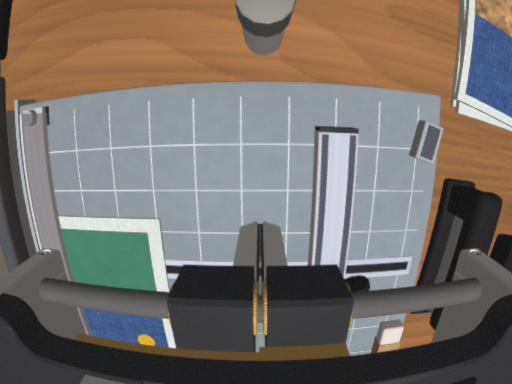

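Both views now agree that the real tip sits only about 0–8 mm ahead of the reported TCP, which explains passing over the bar. I'll continue the gentle probe to pin the offset down.

```bash
python3 -m crank '[[0,[0,0,0.2],[0,0,0]],[0,[0,0,0],[0,0,0]]]';python3 -m crank '[[0,[0,0,0.2],[0,0,0]],[0,[0,0,0],[0,0,0]]]';python3 -m crank '[[0,[0,0,0.15],[0,0,0]],[0,[0,0,0],[0,0,0]]]'
```

```text
time: 6.45
tool_pos: [540.8, -8.2, 40.8]
orientation: [-0.15, 3.133, 0.004]
contact_force: [-0.3, 0.7, -0.3]
width: 0.1
time: 6.65
tool_pos: [540.9, -8.1, 38.6]
orientation: [-0.15, 3.133, 0.004]
contact_force: [0.0, 0.1, -0.4]
width: 0.5
time: 6.85
tool_pos: [540.8, -8.1, 36.9]
orientation: [-0.15, 3.133, 0.004]
contact_force: [-0.3, -0.4, 0.1]
width: 0.4
```

No contact by TCP z 36.9, so the tip is between 30 and 37 mm, which is the right band for the bar. I'll lift over the bar and come down behind it at this height.

```bash
python3 -m crank '[[0,[0,0,-2],[0,0,0]],[0,[0,0,-3],[0,0,0]],[0,[0,0,-1.5],[0,0,0]],[0,[0.2,3,0],[0,0,0]],[0,[0.2,3,0],[0,0,0]],[0,[0,2.0,0],[0,0,0]],[0,[0,0.8,0],[0,0,0]],[0,[0,0,0],[0,0,0]]]'; python3 -c "from h import *;rep()"
```

```text
time: 7.65
tool_pos: [527.9, 80.5, 104.9]
orientation: [-0.146, 3.133, 0.004]
contact_force: [0.7, 0.4, -0.0]
width: 0.2
t 7.65 tcp [527.9  80.5 104.9] trim -36.9 124.1 tool_y in trim deg 90.4 z [ 0.005  0.003 -1.   ] F [ 0.7  0.4 -0. ] w 0.2 q7 1.48
```

```bash
python3 -m crank '[[0,[0,0,2],[0,0,0]],[0,[0,0,2],[0,0,0]],[0,[0,0,1.5],[0,0,0]],[0,[0,0,1],[0,0,0]],[0,[0,0,0],[0,0,0]]]'; python3 - <<'E'
from h import *; import cv2
rep()
cv2.imwrite("pics/wrist7.png",cv2.cvtColor(eyes.capture("wrist"),cv2.COLOR_RGB2BGR))
im=cv2.cvtColor(eyes.capture("side"),cv2.COLOR_RGB2BGR)
cv2.imwrite("pics/side7z.png",cv2.resize(im[130:230,220:340],None,fx=6,fy=6,interpolation=cv2.INTER_CUBIC))
E
```

```text
time: 8.15
tool_pos: [529.6, 75.4, 38.1]
orientation: [-0.14, 3.131, 0.002]
contact_force: [0.9, 0.2, -0.3]
width: 0.2
t 8.15 tcp [529.6  75.4  38.1] trim -35.5 118.9 tool_y in trim deg 90.2 z [ 0.007  0.001 -1.   ] F [ 0.9  0.2 -0.3] w 0.2 q7 1.52
```

View pics/side7z.png

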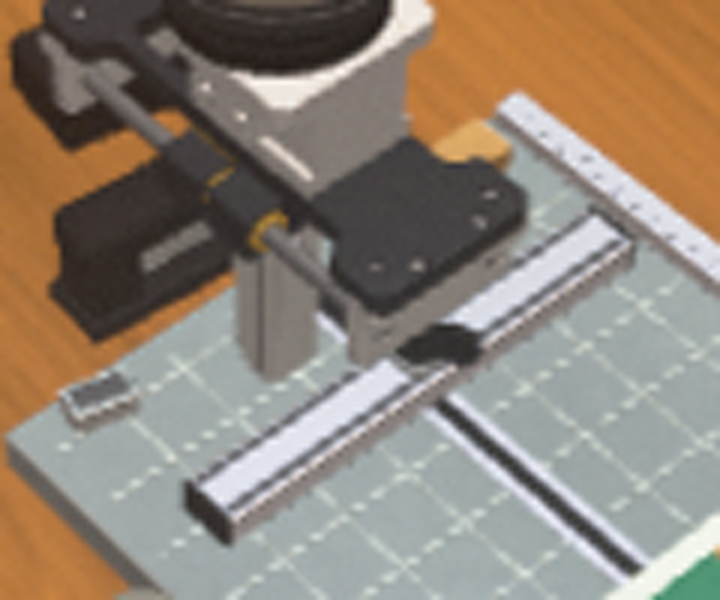

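View pics/wrist7.png

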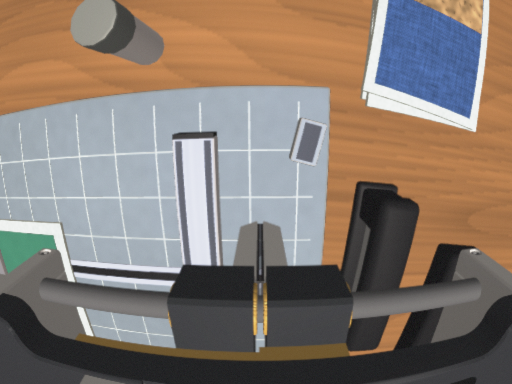

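The finger stands behind the bar, with the tip near bed level at about (262,192) in the side view. Pushing now.

```bash
python3 -m crank '[[0,[0,-0.6,0],[0,0,0]],[0,[0,-0.6,0],[0,0,0]],[0,[0,-0.6,0],[0,0,0]]]'; python3 -c "from h import *;rep()"; python3 -m crank '[[0,[0,-0.6,0],[0,0,0]],[0,[0,-0.6,0],[0,0,0]],[0,[0,-0.6,0],[0,0,0]],[0,[0,-0.6,0],[0,0,0]]]'; python3 -c "from h import *;rep()"
```

```text
time: 8.55
tool_pos: [532.9, 57.5, 41.0]
orientation: [-0.141, 3.128, 0.004]
contact_force: [-0.7, 4.6, -2.8]
width: 0.2
t 8.55 tcp [532.9  57.5  41. ] trim -33.8 100.8 tool_y in trim deg 90.3 z [ 0.011  0.003 -1.   ] F [-0.7  4.6 -2.8] w 0.2 q7 1.55
time: 8.95
tool_pos: [535.2, 32.6, 41.4]
orientation: [-0.142, 3.127, 0.006]
contact_force: [-0.7, 4.0, -3.3]
width: 0.4
t 8.95 tcp [535.2  32.6  41.4] trim -33.6 75.8 tool_y in trim deg 90.3 z [ 0.011  0.005 -1.   ] F [-0.7  4.  -3.3] w 0.4 q7 1.61
```

It's pushing at 4 N. Continuing.

```bash
python3 -m crank '[[0,[0,-0.8,0.1],[0,0,0]],[0,[0,-0.8,0.1],[0,0,0]],[0,[0,-0.8,0],[0,0,0]],[0,[0,-0.8,0],[0,0,0]],[0,[0,-0.8,0],[0,0,0]],[0,[0,-0.6,0],[0,0,0]]]'; python3 - <<'E'
from h import *; import cv2
rep()
cv2.imwrite("pics/wrist8.png",cv2.cvtColor(eyes.capture("wrist"),cv2.COLOR_RGB2BGR))
im=cv2.cvtColor(eyes.capture("side"),cv2.COLOR_RGB2BGR)
cv2.imwrite("pics/side8z.png",cv2.resize(im[140:260,220:380],None,fx=5,fy=5,interpolation=cv2.INTER_CUBIC))
E
```

```text
time: 9.55
tool_pos: [540.2, -16.2, 39.9]
orientation: [-0.143, 3.126, 0.008]
contact_force: [1.3, 3.6, -1.9]
width: 0.2
t 9.55 tcp [540.2 -16.2  39.9] trim -32.8 26.7 tool_y in trim deg 90.3 z [ 0.012  0.006 -1.   ] F [ 1.3  3.6 -1.9] w 0.2 q7 1.7
```

View pics/side8z.png

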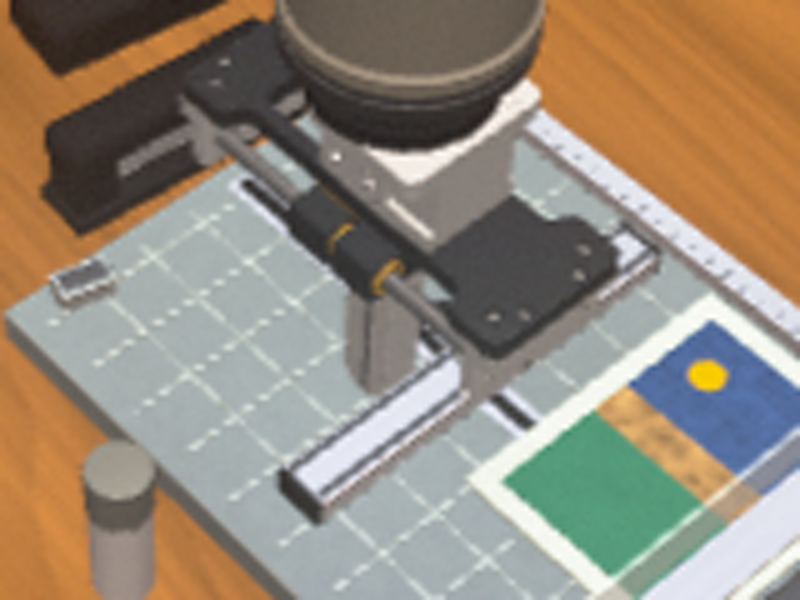

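View pics/wrist8.png

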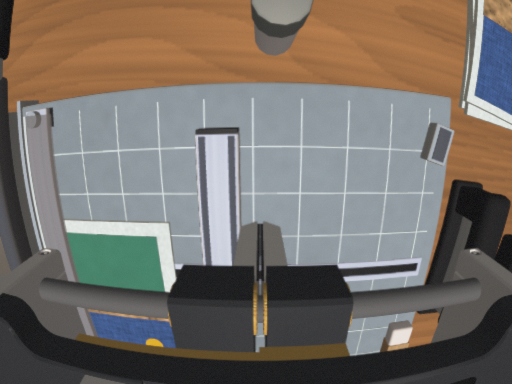

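Bar face is at col 197 and the print edge at col 172, so about 20 mm remains. I'll push slower.

```bash
python3 -m crank '[[0,[0,-0.5,0],[0,0,0]],[0,[0,-0.4,0],[0,0,0]],[0,[0,-0.3,0],[0,0,0]]]'; python3 -c "from h import *;rep()";  python3 -m crank '[[0,[0,-0.3,0],[0,0,0]]]'; python3 -m crank '[[0,[0,-0.3,0],[0,0,0]]]'
```

```text
time: 9.95
tool_pos: [541.4, -28.7, 40.0]
orientation: [-0.143, 3.126, 0.008]
contact_force: [0.2, 4.1, 0.6]
width: 0.4
t 9.95 tcp [541.4 -28.7  40. ] trim -32.7 14.2 tool_y in trim deg 90.3 z [ 0.012  0.005 -1.   ] F [0.2 4.1 0.6] w 0.4 q7 1.73
time: 10.05
tool_pos: [541.7, -31.7, 39.9]
orientation: [-0.143, 3.126, 0.008]
contact_force: [-0.4, 4.0, -0.3]
width: 0.3
time: 10.15
tool_pos: [542.0, -34.8, 40.0]
orientation: [-0.144, 3.126, 0.008]
contact_force: [-0.1, 4.6, 0.4]
width: 0.3
```

```bash
python3 -c "from h import *;rep()";  python3 -m crank '[[0,[0,-0.3,0],[0,0,0]]]'; python3 -c "from h import *;rep()"
```

```text
t 10.15 tcp [542.  -34.8  40. ] trim -32.6 8.0 tool_y in trim deg 90.4 z [ 0.012  0.006 -1.   ] F [-0.1  4.6  0.4] w 0.3 q7 1.74
time: 10.25
tool_pos: [542.3, -38.0, 39.9]
orientation: [-0.144, 3.126, 0.008]
contact_force: [-0.5, 4.1, 0.2]
width: 0.6
t 10.25 tcp [542.3 -38.   39.9] trim -32.6 4.8 tool_y in trim deg 90.4 z [ 0.012  0.006 -1.   ] F [-0.5  4.1  0.2] w 0.6 q7 1.75
```

```bash
for i in 1; do python3 -m crank '[[0,[0,-0.2,0],[0,0,0]]]'; python3 -m crank '[[0,[0,-0.2,0],[0,0,0]]]'; done;  python3 - <<'E'
from h import *; import cv2
rep()
im=cv2.cvtColor(eyes.capture("wrist"),cv2.COLOR_RGB2BGR)
cv2.imwrite("pics/wrist9z.png",cv2.resize(im[100:300,100:300],None,fx=3,fy=3,interpolation=cv2.INTER_CUBIC))
E
```

```text
time: 10.35
tool_pos: [542.5, -40.3, 40.0]
orientation: [-0.144, 3.126, 0.008]
contact_force: [-0.1, 4.2, -0.8]
width: -0.1
time: 10.45
tool_pos: [542.6, -40.8, 39.9]
orientation: [-0.145, 3.126, 0.011]
contact_force: [-2.1, 21.6, 2.4]
width: 0.5
t 10.45 tcp [542.6 -40.8  39.9] trim -32.6 2.0 tool_y in trim deg 90.4 z [ 0.012  0.007 -1.   ] F [-2.1 21.6  2.4] w 0.5 q7 1.76
```

View pics/wrist9z.png

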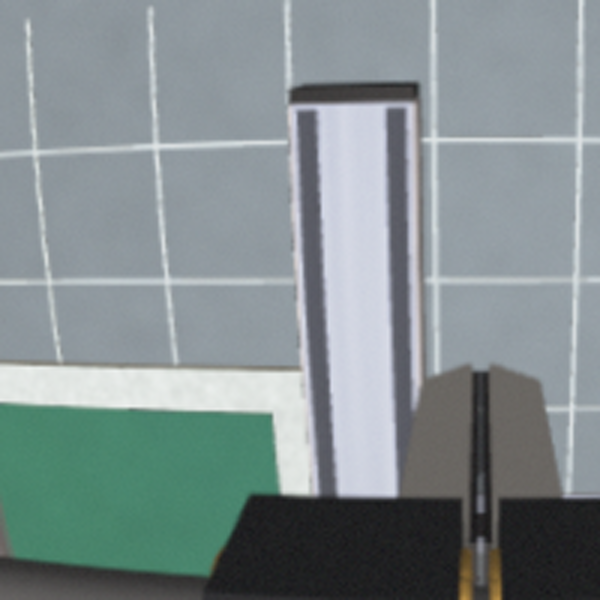

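The backstop met the print: force jumped to 21.6 N and the bar face is flush with the print's edge. I'll back off, rise, and look at the wings.

```bash
python3 -m crank '[[0,[0,1.0,0],[0,0,0]],[0,[0,1.5,0],[0,0,0]],[0,[0,0.5,-1.5],[0,0,0]],[0,[0,0,-3],[0,0,0]],[0,[0,0,-3],[0,0,0]],[0,[0,1,-1],[0,0,0]],[0,[0,0,0],[0,0,0]]]';  python3 - <<'E'
from h import *; import cv2
rep()
im=cv2.cvtColor(eyes.capture("wrist"),cv2.COLOR_RGB2BGR)
cv2.imwrite("pics/wrist10.png",im)
im=cv2.cvtColor(eyes.capture("side"),cv2.COLOR_RGB2BGR)
cv2.imwrite("pics/side10.png",im)
cv2.imwrite("pics/side10z.png",cv2.resize(im[140:260,220:380],None,fx=5,fy=5,interpolation=cv2.INTER_CUBIC))
E
```

```text
time: 11.2
tool_pos: [536.7, 2.3, 127.0]
orientation: [-0.146, 3.128, 0.007]
contact_force: [-0.9, -0.4, 0.0]
width: 0.3
t 11.20 tcp [536.7   2.3 127. ] trim -34.7 45.4 tool_y in trim deg 90.4 z [ 0.01   0.005 -1.   ] F [-0.9 -0.4  0. ] w 0.3 q7 1.63
```

View pics/side10z.png

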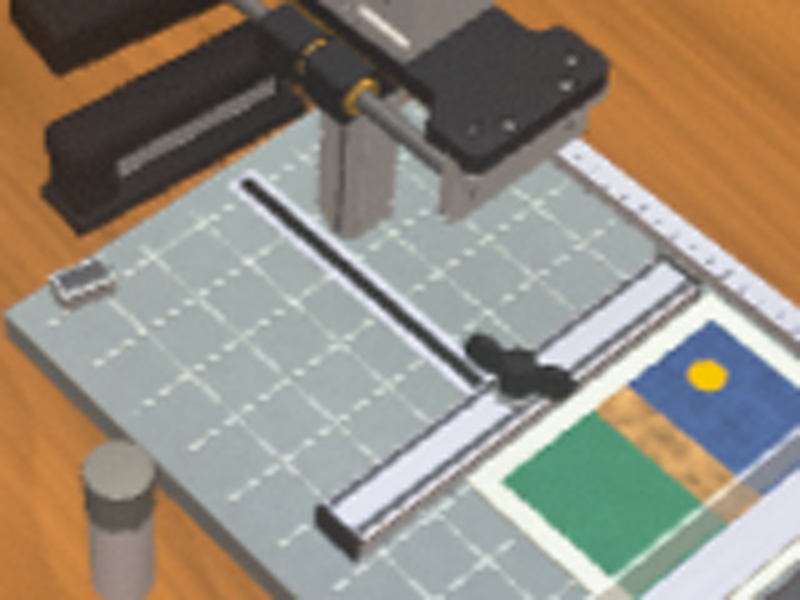

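View pics/wrist10.png

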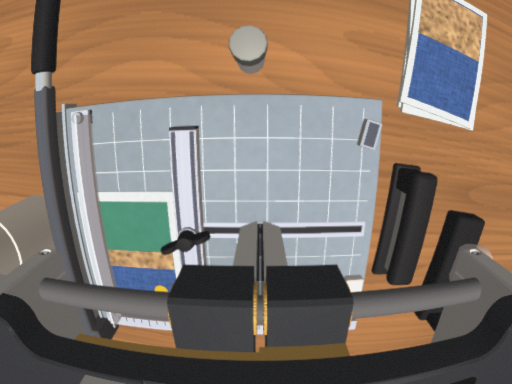

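```bash
python3 - <<'E'
from h import *; import cv2
np.set_printoptions(precision=1,suppress=True)
for z in (62,71):
  w=trim(wray([[187,239],[164,249],[210,235]],z)); print("wrist",w, np.degrees(np.arctan2(*(w[2]-w[1])[::-1])))
  w=trim(ray("side",[[323.5,213],[314,208],[334,217]],z)); print("side",w, np.degrees(np.arctan2(*(w[1]-w[2])[::-1])))
print("bar",trim(wray([[172,128],[197,128]],46)))
im=cv2.imread("pics/wrist10.png")
cv2.imwrite("pics/wrist10z.png",cv2.resize(im[190:290,140:260],None,fx=6,fy=6,interpolation=cv2.INTER_CUBIC))
E
```

```text
wrist [[ -5.7 -20. ]
 [  5.1 -42.9]
 [-10.1   1.2]] 109.09778711092345
side [[  1.5 -24.1]
 [ -4.3  -2.1]
 [ 10.7 -45.3]] 109.17171944549368
wrist [[ -9.8 -17.6]
 [  0.6 -39.6]
 [-14.1   2.8]] 109.09778711092329
side [[ -3.9 -28.3]
 [ -9.7  -6.5]
 [  5.1 -49.3]] 109.17171944549341
bar [[-102.2  -32. ]
 [-101.4   -9.6]]
```

View pics/wrist10z.png

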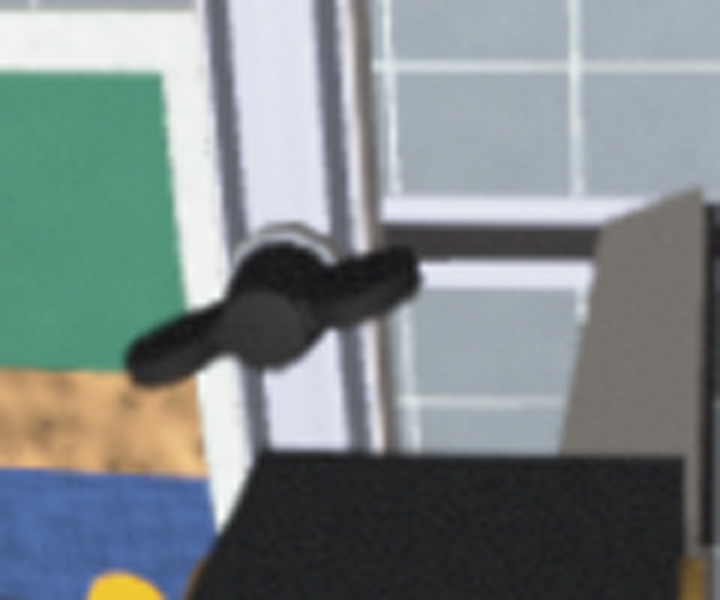

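The backstop is flush with the print. Both views give the wing line at 109° in trimmer axes, 19° past +y, so the screw is backed off 0.33 + 2π ≈ 6.6 rad. I need about 380° of strokes, so I'll write a small planning helper.

```bash
cat >> h.py <<'E'
AX=np.array([-0.5,-22.5])
def plan(th,clear=0,z=61,lead=10,rows=1,r=24):
    """shift/turn (cm, rad) in present tool axes to stand behind a wing with tool_y at trim angle th"""
    s,M=rep(); u=lambda a:np.array([np.cos(np.radians(a)),np.sin(np.radians(a))])
    phi=th+lead
    p=AX+r*u(phi)+2.5*u(phi+90)+(8+clear)*u(th+90)
    c,n=np.cos(YAW),np.sin(YAW)
    P=np.array([O[0]+c*p[0]-n*p[1],O[1]+n*p[0]+c*p[1],z])
    cur=np.degrees(np.arctan2(M[1,1],M[0,1])-YAW); cur=(cur+180)%360-180
    # level the tool too
    t=np.radians(th)+YAW; y=np.array([np.cos(t),np.sin(t),0]); zz=np.array([0,0,-1.]); G=np.c_[np.cross(y,zz),y,zz]
    rv=R.from_matrix(M.T@G).as_rotvec(); sh=M.T@(P-s["tool_pos"])/10
    print(" th",th,"cur",cur.round(1),"target trim",p.round(1),"shift cm",sh.round(2),"turn",rv.round(3),"| per row",(sh/rows).round(2),(rv/rows).round(3))
E
python3 -c "
from h import *
plan(97,clear=10,z=100); plan(97,clear=10)"
```

```text
t 11.30 tcp [536.1   0.9 125.6] trim -35.5 44.1 tool_y in trim deg 90.4 z [ 0.008  0.004 -1.   ] F [-1.1  0.  -0.8] w 0.5 q7 1.63
 th 97 cur 90.4 target trim [-27.8  -2.5] shift cm [-0.72 -4.67  2.55] turn [ 0.003  0.009 -0.115] | per row [-0.72 -4.67  2.55] [ 0.003  0.009 -0.115]
t 11.30 tcp [536.1   0.9 125.6] trim -35.5 44.1 tool_y in trim deg 90.4 z [ 0.008  0.004 -1.   ] F [-1.1  0.  -0.8] w 0.5 q7 1.63
 th 97 cur 90.4 target trim [-27.8  -2.5] shift cm [-0.69 -4.68  6.45] turn [ 0.003  0.009 -0.115] | per row [-0.69 -4.68  6.45] [ 0.003  0.009 -0.115]
```

```bash
python3 -m crank '[[0,[-0.3,-1.7,0.7],[0,0.01,-0.06]],[0,[-0.3,-1.7,0.7],[0,0,-0.055]],[0,[-0.1,-1.2,0.7],[0,0,0]],[0,[0,0,0],[0,0,0]]]'; python3 -c "
from h import *
plan(97,clear=10,z=61)"
```

```text
time: 11.7
tool_pos: [547.5, -44.9, 98.5]
orientation: [0.333, -3.116, -0.004]
contact_force: [-0.6, -0.0, -0.4]
width: 0.4
t 11.70 tcp [547.5 -44.9  98.5] trim -28.1 -2.5 tool_y in trim deg 97.3 z [-0.009  0.002 -1.   ] F [-0.6 -0.  -0.4] w 0.4 q7 1.85
 th 97 cur 97.3 target trim [-27.8  -2.5] shift cm [-0.06 -0.01  3.75] turn [ 0.004 -0.008  0.005] | per row [-0.06 -0.01  3.75] [ 0.004 -0.008  0.005]
```

```bash
python3 -m crank '[[0,[0,0,1.5],[0,-0.01,0]],[0,[0,0,1.5],[0,0,0]],[0,[0,0,0.7],[0,0,0]],[0,[0,0,0],[0,0,0]]]'; python3 - <<'E'
from h import *; import cv2
plan(97,clear=0,z=61)
im=cv2.cvtColor(eyes.capture("wrist"),cv2.COLOR_RGB2BGR)
cv2.imwrite("pics/wrist11z.png",cv2.resize(im[100:350,130:380],None,fx=2.4,fy=2.4,interpolation=cv2.INTER_CUBIC))
im=cv2.cvtColor(eyes.capture("side"),cv2.COLOR_RGB2BGR)
cv2.imwrite("pics/side11z.png",cv2.resize(im[140:260,240:400],None,fx=5,fy=5,interpolation=cv2.INTER_CUBIC))
E
```

```text
time: 12.1
tool_pos: [545.2, -43.9, 57.6]
orientation: [0.331, -3.121, -0.006]
contact_force: [-0.0, 0.1, 0.2]
width: 0.3
t 12.10 tcp [545.2 -43.9  57.6] trim -30.2 -1.3 tool_y in trim deg 97.2 z [-0.003  0.004 -1.   ] F [-0.   0.1  0.2] w 0.3 q7 1.86
 th 97 cur 97.2 target trim [-17.8  -1.3] shift cm [-1.23 -0.15 -0.34] turn [ 0.004 -0.002  0.004] | per row [-1.23 -0.15 -0.34] [ 0.004 -0.002  0.004]
```

View pics/side11z.png

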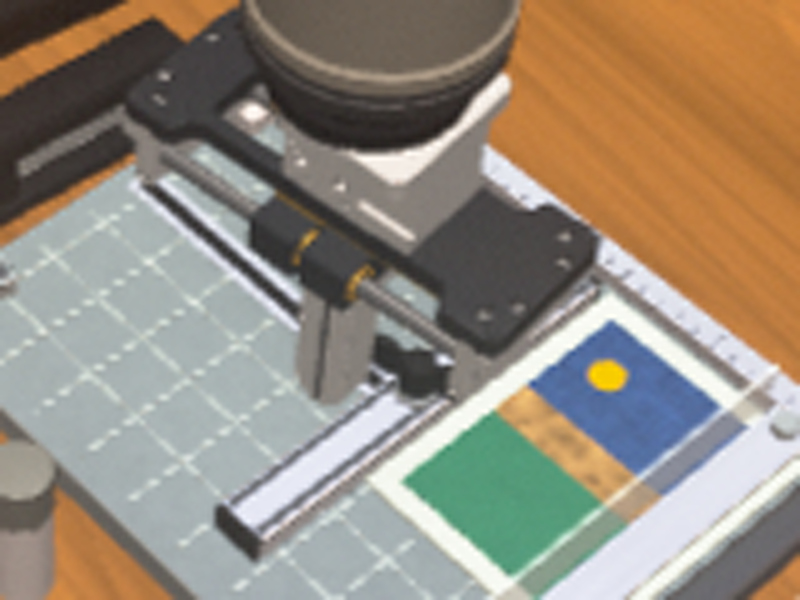

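View pics/wrist11z.png

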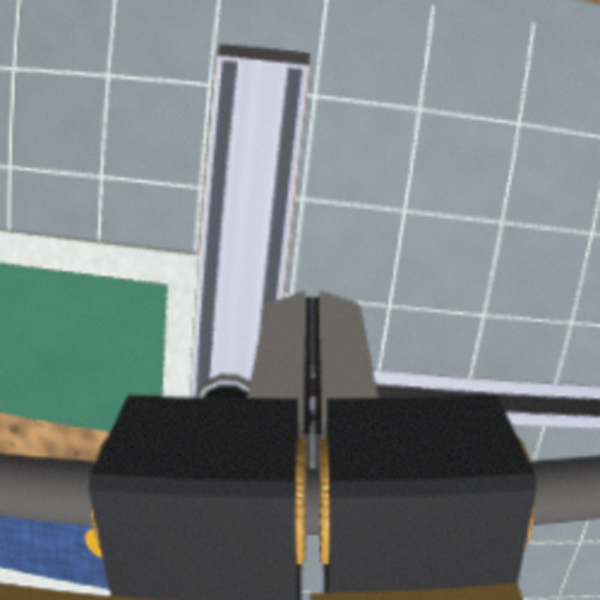

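The finger is beside the +y wing, clear of it, with the tip just over the bar. I'll raise 3 mm, close in and start the first stroke.

```bash
python3 -m crank '[[0,[-0.6,-0.1,-0.2],[0,0,0]],[0,[-0.6,-0.1,-0.1],[0,0,0]],[0,[0,0,0],[0,0,0]]]'; python3 -c "
from h import *
plan(97); plan(60,rows=5)"
```

```text
time: 12.5
tool_pos: [560.0, -42.8, 63.5]
orientation: [-0.332, 3.123, 0.006]
contact_force: [0.2, -0.5, 0.1]
width: 0.4
t 12.50 tcp [560.  -42.8  63.5] trim -15.4 -1.5 tool_y in trim deg 97.2 z [ 0.     0.004 -1.   ] F [ 0.2 -0.5  0.1] w 0.4 q7 1.86
 th 97 cur 97.2 target trim [-17.8  -1.3] shift cm [0.24 0.05 0.25] turn [0.004 0.001 0.004] | per row [0.24 0.05 0.25] [0.004 0.001 0.004]
t 12.50 tcp [560.  -42.8  63.5] trim -15.4 -1.5 tool_y in trim deg 97.2 z [ 0.     0.004 -1.   ] F [ 0.2 -0.5  0.1] w 0.4 q7 1.86
 th 60 cur 97.2 target trim [-1.6  4.9] shift cm [-1.46  0.46  0.25] turn [ 0.004 -0.     0.65 ] | per row [-0.29  0.09  0.05] [ 0.001 -0.     0.13 ]
```

```bash
python3 -m crank '[[0,[-0.25,0.15,0.1],[0,0,0.13]],[0,[-0.3,0.18,0.05],[0,0,0.13]],[0,[-0.3,0.18,0],[0,0,0.13]],[0,[-0.3,0.18,0],[0,0,0.13]],[0,[-0.3,0.18,0],[0,0,0.13]]]'; python3 -c "
from h import *
plan(60);plan(10,rows=7)"
```

```text
time: 13.0
tool_pos: [576.1, -35.5, 63.7]
orientation: [0.717, 3.058, 0.008]
contact_force: [-0.5, -0.3, 0.1]
width: 0.2
t 13.00 tcp [576.1 -35.5  63.7] trim 1.3 4.4 tool_y in trim deg 58.7 z [ 0.002  0.005 -1.   ] F [-0.5 -0.3  0.1] w 0.2 q7 1.28
 th 60 cur 58.7 target trim [-1.6  4.9] shift cm [ 0.27 -0.1   0.27] turn [ 0.005 -0.    -0.023] | per row [ 0.27 -0.1   0.27] [ 0.005 -0.    -0.023]
t 13.00 tcp [576.1 -35.5  63.7] trim 1.3 4.4 tool_y in trim deg 58.7 z [ 0.002  0.005 -1.   ] F [-0.5 -0.3  0.1] w 0.2 q7 1.28
 th 10 cur 58.7 target trim [19.8 -4.1] shift cm [-2.03  0.24  0.27] turn [ 0.005 -0.002  0.85 ] | per row [-0.29  0.03  0.04] [ 0.001 -0.     0.121]
```

```bash
python3 -m crank '[[0,[-0.28,0.15,0.1],[0,0,0.13]],[0,[-0.28,0.15,0.1],[0,0,0.13]],[0,[-0.28,0.15,0],[0,0,0.13]]]'; python3 - <<'E'
from h import *; import cv2
plan(30);plan(-20,rows=7)
im=cv2.cvtColor(eyes.capture("wrist"),cv2.COLOR_RGB2BGR)
cv2.imwrite("pics/wrist12z.png",cv2.resize(im[100:350,130:380],None,fx=2.4,fy=2.4,interpolation=cv2.INTER_CUBIC))
im=cv2.cvtColor(eyes.capture("side"),cv2.COLOR_RGB2BGR)
cv2.imwrite("pics/side12z.png",cv2.resize(im[140:260,240:400],None,fx=5,fy=5,interpolation=cv2.INTER_CUBIC))
E
```

```text
time: 13.3
tool_pos: [586.5, -35.9, 62.6]
orientation: [1.319, 2.85, 0.01]
contact_force: [-0.3, 0.2, -0.5]
width: 0.4
t 13.30 tcp [586.5 -35.9  62.6] trim 11.6 3.1 tool_y in trim deg 35.4 z [ 0.003  0.005 -1.   ] F [-0.3  0.2 -0.5] w 0.4 q7 0.94
 th 30 cur 35.4 target trim [12.3  1.8] shift cm [-0.15 -0.03  0.16] turn [ 0.006 -0.002  0.095] | per row [-0.15 -0.03  0.16] [ 0.006 -0.002  0.095]
t 13.30 tcp [586.5 -35.9  62.6] trim 11.6 3.1 tool_y in trim deg 35.4 z [ 0.003  0.005 -1.   ] F [-0.3  0.2 -0.5] w 0.4 q7 0.94
 th -20 cur 35.4 target trim [ 26.3 -16.7] shift cm [-2.46  0.05  0.16] turn [ 0.004 -0.005  0.967] | per row [-0.35  0.01  0.02] [ 0.001 -0.001  0.138]
```

View pics/side12z.png

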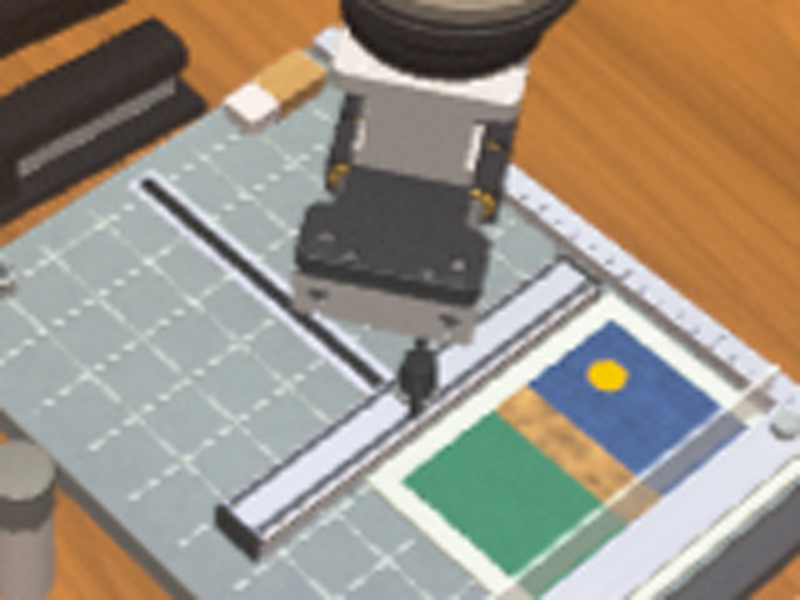

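View pics/wrist12z.png

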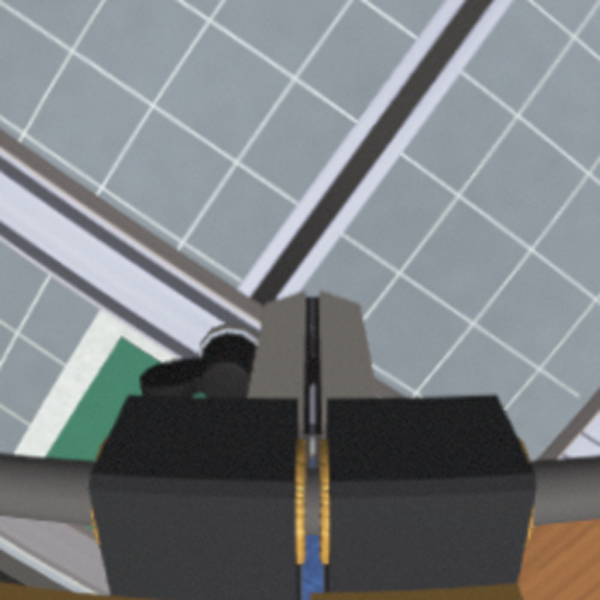

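The wing is turning: in the side view it now lies along the viewing direction. I'll continue the stroke.

```bash
python3 -m crank '[[0,[-0.33,0.12,0.05],[0,0,0.14]],[0,[-0.33,0.16,0.05],[0,0,0.14]],[0,[-0.33,0.16,0],[0,0,0.14]],[0,[-0.33,0.16,0],[0,0,0.14]],[0,[-0.33,0.16,0],[0,0,0.14]],[0,[-0.33,0.16,0],[0,0,0.14]]]'; python3 -c "
from h import *
plan(-15);plan(-60,rows=6)"
```

```text
time: 14.0
tool_pos: [602.6, -49.6, 62.7]
orientation: [-2.361, -2.068, -0.013]
contact_force: [-0.3, 1.3, -0.7]
width: 0.1
t 14.00 tcp [602.6 -49.6  62.7] trim 26.5 -11.9 tool_y in trim deg -12.5 z [ 0.005  0.007 -1.   ] F [-0.3  1.3 -0.7] w 0.1 q7 0.29
 th -15 cur -12.5 target trim [ 25.7 -14.4] shift cm [-0.26 -0.02  0.17] turn [ 0.003 -0.008  0.044] | per row [-0.26 -0.02  0.17] [ 0.003 -0.008  0.044]
t 14.00 tcp [602.6 -49.6  62.7] trim 26.5 -11.9 tool_y in trim deg -12.5 z [ 0.005  0.007 -1.   ] F [-0.3  1.3 -0.7] w 0.1 q7 0.29
 th -60 cur -12.5 target trim [ 23.8 -35.3] shift cm [-2.34  0.24  0.15] turn [ 0.    -0.009  0.829] | per row [-0.39  0.04  0.03] [ 0.    -0.001  0.138]
```

```bash
python3 -m crank '[[0,[-0.38,0.17,0.05],[0,0,0.14]],[0,[-0.36,0.17,0.05],[0,0,0.14]],[0,[-0.36,0.17,0],[0,0,0.14]],[0,[-0.36,0.17,0],[0,0,0.14]],[0,[-0.36,0.17,0],[0,0,0.14]],[0,[-0.36,0.17,0],[0,0,0.14]]]'; python3 -c "
from h import *
plan(-60);plan(-100,rows=5)"
```

```text
time: 14.6
tool_pos: [603.1, -72.2, 62.5]
orientation: [-2.997, -0.917, -0.015]
contact_force: [1.1, 1.0, -1.0]
width: 0.3
t 14.60 tcp [603.1 -72.2  62.5] trim 25.0 -34.5 tool_y in trim deg -60.9 z [ 0.007  0.01  -1.   ] F [ 1.1  1.  -1. ] w 0.3 q7 -0.36
 th -60 cur -60.9 target trim [ 23.8 -35.3] shift cm [-0.15  0.01  0.14] turn [-0.004 -0.012 -0.015] | per row [-0.15  0.01  0.14] [-0.004 -0.012 -0.015]
t 14.60 tcp [603.1 -72.2  62.5] trim 25.0 -34.5 tool_y in trim deg -60.9 z [ 0.007  0.01  -1.   ] F [ 1.1  1.  -1. ] w 0.3 q7 -0.36
 th -100 cur -60.9 target trim [  9.9 -47.9] shift cm [-1.98  0.43  0.12] turn [-0.008 -0.01   0.683] | per row [-0.4   0.09  0.02] [-0.002 -0.002  0.137]
```

```bash
python3 -m crank '[[0,[-0.38,0.19,0.05],[0,0,0.14]],[0,[-0.38,0.19,0.05],[0,0,0.14]],[0,[-0.38,0.19,0],[0,0,0.14]],[0,[-0.38,0.19,0],[0,0,0.14]],[0,[-0.38,0.19,0],[0,0,0.12]]]'; python3 - <<'E'
from h import *; import cv2
plan(-100)
im=cv2.cvtColor(eyes.capture("wrist"),cv2.COLOR_RGB2BGR)
cv2.imwrite("pics/wrist13z.png",cv2.resize(im[100:350,130:380],None,fx=2.4,fy=2.4,interpolation=cv2.INTER_CUBIC))
im=cv2.cvtColor(eyes.capture("side"),cv2.COLOR_RGB2BGR)
cv2.imwrite("pics/side13z.png",cv2.resize(im[140:260,240:400],None,fx=5,fy=5,interpolation=cv2.INTER_CUBIC))
E
```

```text
time: 15.1
tool_pos: [589.0, -86.6, 61.7]
orientation: [-3.126, 0.142, -0.013]
contact_force: [0.8, 0.8, -0.2]
width: 0.5
t 15.10 tcp [589.  -86.6  61.7] trim 9.7 -47.6 tool_y in trim deg -100.1 z [ 0.009  0.012 -1.   ] F [ 0.8  0.8 -0.2] w 0.5 q7 -0.88
 th -100 cur -100.1 target trim [  9.9 -47.9] shift cm [0.02 0.03 0.07] turn [-0.013 -0.008 -0.002] | per row [0.02 0.03 0.07] [-0.013 -0.008 -0.002]
```

View pics/side13z.png

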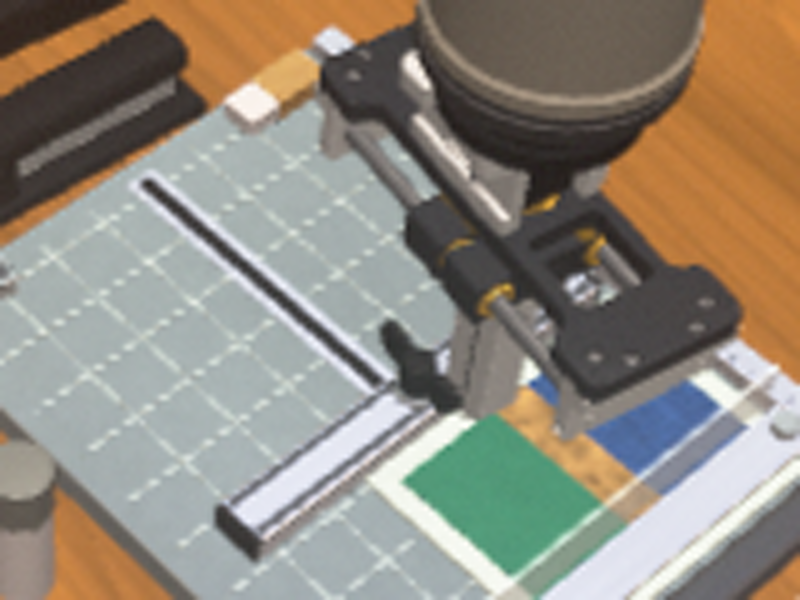

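View pics/wrist13z.png

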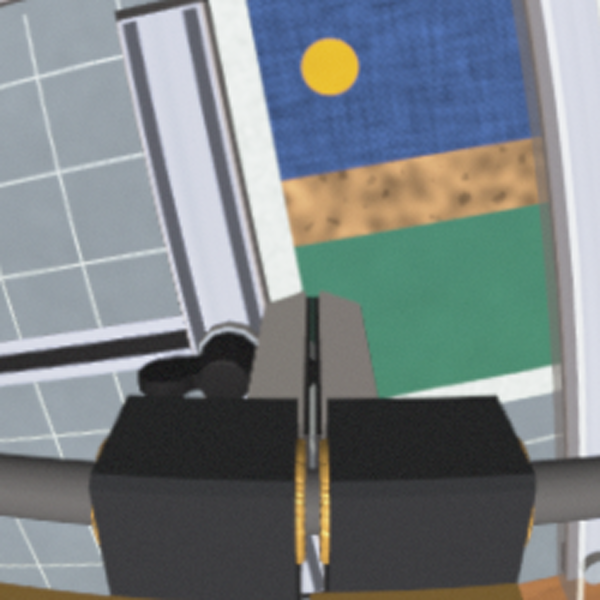

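Stroke 1 is done: the wings lie about along y again and the bar is still flush. I'll back off, rise and turn back for stroke 2.

```bash
python3 -m crank '[[0,[0.6,0,0],[0.01,0.01,0]],[0,[0.6,0,-0.5],[0,0,-0.1]],[0,[0,0,-2],[0,0,-0.14]],[0,[0,0,-2],[0,0,-0.14]],[0,[0,0,0],[0,0,-0.14]],[0,[0,0,0],[0,0,-0.14]],[0,[0,0,0],[0,0,-0.14]],[0,[0,0,0],[0,0,-0.14]],[0,[0,0,0],[0,0,-0.14]],[0,[0,0,0],[0,0,-0.14]],[0,[0,0,0],[0,0,-0.14]],[0,[0,0,0],[0,0,-0.14]],[0,[0,0,0],[0,0,-0.14]],[0,[0,0,0],[0,0,-0.14]],[0,[0,0,0],[0,0,-0.14]],[0,[0,0,0],[0,0,-0.14]],[0,[0,0,0],[0,0,-0.14]],[0,[0,0,0],[0,0,-0.14]]]'; python3 -c "
from h import *
plan(90,clear=12,z=100)"
```

```text
time: 17.0
tool_pos: [611.2, -89.9, 116.4]
orientation: [1.091, 2.912, 0.065]
contact_force: [0.2, 0.3, 0.1]
width: 0.8
t 17.00 tcp [611.2 -89.9 116.4] trim 31.6 -52.8 tool_y in trim deg 44.0 z [ 0.044  0.028 -0.999] F [0.2 0.3 0.1] w 0.8 q7 1.18
 th 90 cur 44.0 target trim [-27.1   0.7] shift cm [ 7.95 -0.59  1.5 ] turn [ 0.042  0.034 -0.802] | per row [ 7.95 -0.59  1.5 ] [ 0.042  0.034 -0.802]
```

```bash
python3 -m crank '[[0,[2.4,-0.2,0],[0.02,0.02,0]],[0,[2.6,-0.2,0],[0.02,0.015,0]],[0,[2.2,-0.1,0],[0,0,0]],[0,[0,0,0],[0,0,-0.14]],[0,[0,0,0],[0,0,-0.14]],[0,[0,0,0],[0,0,-0.14]],[0,[0,0,0],[0,0,-0.14]],[0,[0,0,0],[0,0,-0.14]],[0,[0,0,0],[0,0,-0.08]],[0,[0,0,0],[0,0,0]]]'; python3 - <<'E'
from h import *; import cv2
plan(90,clear=12,z=100)
im=cv2.cvtColor(eyes.capture("wrist"),cv2.COLOR_RGB2BGR)
cv2.imwrite("pics/wrist14z.png",cv2.resize(im[100:350,130:380],None,fx=2.4,fy=2.4,interpolation=cv2.INTER_CUBIC))
im=cv2.cvtColor(eyes.capture("side"),cv2.COLOR_RGB2BGR)
cv2.imwrite("pics/side14z.png",cv2.resize(im[140:260,240:400],None,fx=5,fy=5,interpolation=cv2.INTER_CUBIC))
E
```

```text
time: 18.0
tool_pos: [558.5, -46.4, 123.9]
orientation: [-0.233, 3.119, 0.036]
contact_force: [0.4, 0.8, -0.2]
width: 0.4
t 18.00 tcp [558.5 -46.4 123.9] trim -17.2 -4.9 tool_y in trim deg 93.7 z [ 0.011  0.024 -1.   ] F [ 0.4  0.8 -0.2] w 0.4 q7 1.84
 th 90 cur 93.7 target trim [-27.1   0.7] shift cm [0.99 0.57 2.39] turn [0.023 0.014 0.064] | per row [0.99 0.57 2.39] [0.023 0.014 0.064]
```

View pics/side14z.png

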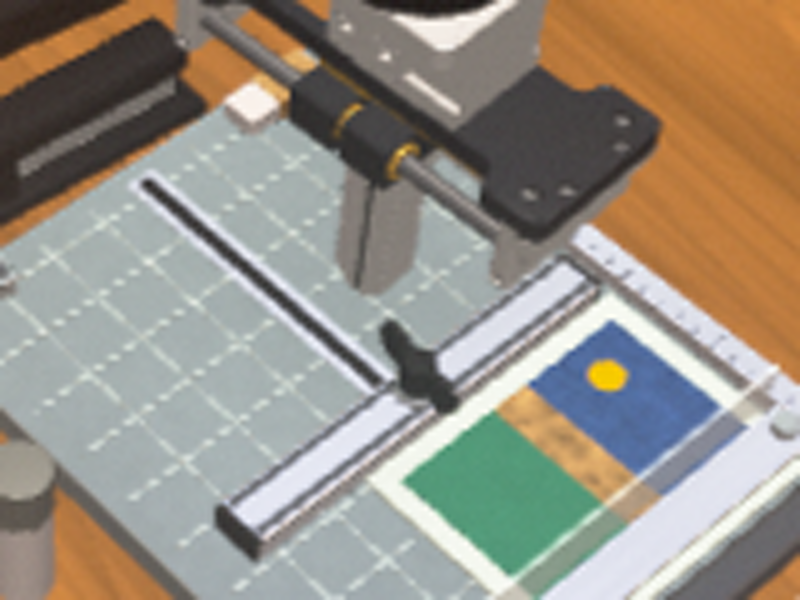

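View pics/wrist14z.png

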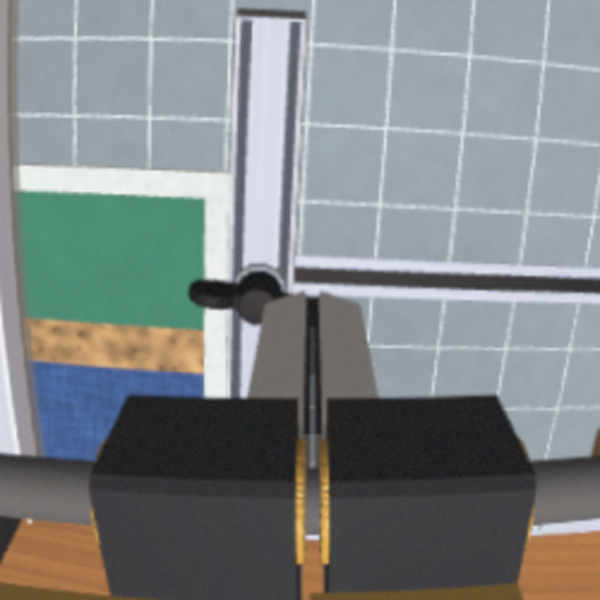

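```bash
python3 -m crank '[[0,[0.5,0.3,1],[0.02,0.01,0.06]],[0,[0.4,0.2,1],[0,0,0]],[0,[0,0,0],[0,0,0]]]'; python3 -c "
from h import *
w=trim(ray('side',[[317.6,205.6],[330,221]],68));d=w[0]-w[1];print('wing',np.degrees(np.arctan2(d[1],d[0])),w)
plan(90,clear=12,z=62)"
```

```text
time: 18.4
tool_pos: [549.4, -42.3, 103.7]
orientation: [-0.126, 3.133, 0.004]
contact_force: [-0.7, 0.3, -0.0]
width: 0.6
wing 79.10042303328463 [[  2.14513963  -5.38171677]
 [ -6.39795756 -49.74715555]]
t 18.40 tcp [549.4 -42.3 103.7] trim -25.9 -0.1 tool_y in trim deg 89.7 z [ 0.006  0.003 -1.   ] F [-0.7  0.3 -0. ] w 0.6 q7 1.75
 th 90 cur 89.7 target trim [-27.1   0.7] shift cm [0.15 0.07 4.17] turn [ 0.003  0.006 -0.005] | per row [0.15 0.07 4.17] [ 0.003  0.006 -0.005]
```

```bash
python3 -m crank '[[0,[0,0,1.5],[0,0,0]],[0,[0,0,1.5],[0,0,0]],[0,[0,0,0.7],[0,0,0]],[0,[0,0,0],[0,0,0]]]'; python3 -c "
from h import *
plan(75,z=62)"
```

```text
time: 18.8
tool_pos: [550.6, -42.3, 66.4]
orientation: [-0.132, 3.131, 0.006]
contact_force: [-0.3, -0.1, -0.5]
width: 0.6
t 18.80 tcp [550.6 -42.3  66.4] trim -24.7 -0.2 tool_y in trim deg 89.9 z [ 0.008  0.004 -1.   ] F [-0.3 -0.1 -0.5] w 0.6 q7 1.78
 th 75 cur 89.9 target trim [-8.6  3.7] shift cm [-1.6   0.39  0.45] turn [0.005 0.007 0.261] | per row [-1.6   0.39  0.45] [0.005 0.007 0.261]
```

```bash
python3 -m crank '[[0,[-0.6,0.15,0.2],[0,0,0.13]],[0,[-0.6,0.15,0.2],[0,0,0.13]],[0,[-0.3,0.1,0.05],[0,0,0]]]'; python3 -c "
from h import *
plan(75,z=62); plan(30,z=62,rows=6)"
```

```text
time: 19.1
tool_pos: [566.7, -39.2, 63.6]
orientation: [0.287, 3.12, 0.009]
contact_force: [0.0, -0.5, -0.8]
width: 0.4
t 19.10 tcp [566.7 -39.2  63.6] trim -8.4 1.5 tool_y in trim deg 74.6 z [ 0.009  0.005 -1.   ] F [ 0.  -0.5 -0.8] w 0.4 q7 1.56
 th 75 cur 74.6 target trim [-8.6  3.7] shift cm [0.08 0.2  0.16] turn [ 0.007  0.008 -0.007] | per row [0.08 0.2  0.16] [ 0.007  0.008 -0.007]
t 19.10 tcp [566.7 -39.2  63.6] trim -8.4 1.5 tool_y in trim deg 74.6 z [ 0.009  0.005 -1.   ] F [ 0.  -0.5 -0.8] w 0.4 q7 1.56
 th 30 cur 74.6 target trim [12.3  1.8] shift cm [-1.99  0.57  0.18] turn [0.009 0.005 0.778] | per row [-0.33  0.1   0.03] [0.002 0.001 0.13 ]
```

```bash
python3 -m crank '[[0,[-0.33,0.2,0.05],[0,0,0.13]],[0,[-0.33,0.2,0.05],[0,0,0.13]],[0,[-0.33,0.18,0],[0,0,0.13]],[0,[-0.33,0.18,0],[0,0,0.13]],[0,[-0.33,0.18,0],[0,0,0.13]],[0,[-0.33,0.18,0],[0,0,0.13]]]'; python3 -c "
from h import *
plan(30,z=62); plan(-20,z=62,rows=6)"
```

```text
time: 19.7
tool_pos: [589.5, -38.7, 65.6]
orientation: [1.453, 2.78, 0.017]
contact_force: [-0.6, 0.7, -0.4]
width: 0.1
t 19.70 tcp [589.5 -38.7  65.6] trim 14.4 0.1 tool_y in trim deg 29.9 z [ 0.009  0.008 -1.   ] F [-0.6  0.7 -0.4] w 0.1 q7 0.91
 th 30 cur 29.9 target trim [12.3  1.8] shift cm [ 0.25 -0.1   0.36] turn [ 0.012 -0.001 -0.001] | per row [ 0.25 -0.1   0.36] [ 0.012 -0.001 -0.001]
t 19.70 tcp [589.5 -38.7  65.6] trim 14.4 0.1 tool_y in trim deg 29.9 z [ 0.009  0.008 -1.   ] F [-0.6  0.7 -0.4] w 0.1 q7 0.91
 th -20 cur 29.9 target trim [ 26.3 -16.7] shift cm [-2.05  0.19  0.36] turn [ 0.01  -0.006  0.871] | per row [-0.34  0.03  0.06] [ 0.002 -0.001  0.145]
```

```bash
python3 -m crank '[[0,[-0.28,0.13,0.15],[0,0,0.14]],[0,[-0.3,0.13,0.15],[0,0,0.14]],[0,[-0.33,0.15,0.05],[0,0,0.14]],[0,[-0.33,0.15,0],[0,0,0.14]],[0,[-0.33,0.15,0],[0,0,0.14]],[0,[-0.33,0.15,0],[0,0,0.14]]]'; python3 - <<'E'
from h import *; import cv2
plan(-20,z=62); plan(-60,z=62,rows=5)
im=cv2.cvtColor(eyes.capture("side"),cv2.COLOR_RGB2BGR)
cv2.imwrite("pics/side15z.png",cv2.resize(im[140:260,240:400],None,fx=5,fy=5,interpolation=cv2.INTER_CUBIC))
E
```

```text
time: 20.3
tool_pos: [603.6, -53.0, 64.9]
orientation: [-2.466, -1.941, -0.025]
contact_force: [0.1, 1.3, -0.9]
width: 0.4
t 20.30 tcp [603.6 -53.   64.9] trim 27.2 -15.3 tool_y in trim deg -18.5 z [ 0.01   0.012 -1.   ] F [ 0.1  1.3 -0.9] w 0.4 q7 0.25
 th -20 cur -18.5 target trim [ 26.3 -16.7] shift cm [-0.16 -0.04  0.29] turn [ 0.007 -0.015  0.026] | per row [-0.16 -0.04  0.29] [ 0.007 -0.015  0.026]
t 20.30 tcp [603.6 -53.   64.9] trim 27.2 -15.3 tool_y in trim deg -18.5 z [ 0.01   0.012 -1.   ] F [ 0.1  1.3 -0.9] w 0.4 q7 0.25
 th -60 cur -18.5 target trim [ 23.8 -35.3] shift cm [-2.    0.3   0.26] turn [ 0.001 -0.016  0.724] | per row [-0.4   0.06  0.05] [ 0.    -0.003  0.145]
```

View pics/side15z.png

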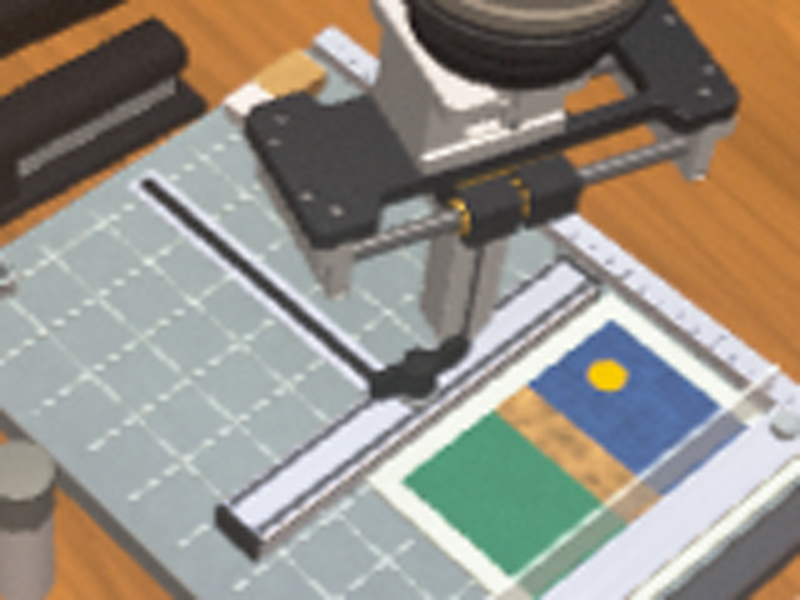

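The wing is being carried round, now pointing to about +x. Continuing.

```bash
python3 -m crank '[[0,[-0.4,0.17,0.15],[0,-0.01,0.14]],[0,[-0.36,0.17,0.1],[0,-0.01,0.14]],[0,[-0.36,0.17,0.1],[0,0,0.14]],[0,[-0.36,0.17,0.05],[0,0,0.14]],[0,[-0.36,0.17,0],[0,0,0.14]]]'; python3 -c "
from h import *
plan(-60,z=62); plan(-100,z=62,rows=5)"
```

```text
time: 20.85
tool_pos: [603.4, -71.9, 62.6]
orientation: [2.981, 0.98, 0.004]
contact_force: [1.5, 0.2, -0.6]
width: 0.2
t 20.85 tcp [603.4 -71.9  62.6] trim 25.4 -34.2 tool_y in trim deg -58.5 z [ 0.004 -0.003 -1.   ] F [ 1.5  0.2 -0.6] w 0.2 q7 -0.29
 th -60 cur -58.5 target trim [ 23.8 -35.3] shift cm [-0.19  0.01  0.06] turn [ 0.004 -0.001  0.026] | per row [-0.19  0.01  0.06] [ 0.004 -0.001  0.026]
t 20.85 tcp [603.4 -71.9  62.6] trim 25.4 -34.2 tool_y in trim deg -58.5 z [ 0.004 -0.003 -1.   ] F [ 1.5  0.2 -0.6] w 0.2 q7 -0.29
 th -100 cur -58.5 target trim [  9.9 -47.9] shift cm [-2.03  0.36  0.06] turn [ 0.004 -0.003  0.724] | per row [-0.41  0.07  0.01] [ 0.001 -0.001  0.145]
```

```bash
python3 -m crank '[[0,[-0.4,0.19,0.05],[0,0,0.14]],[0,[-0.38,0.19,0.05],[0,0,0.14]],[0,[-0.38,0.19,0],[0,0,0.14]]]'; python3 -c "
from h import *
plan(-85,z=62); plan(-100,z=62,rows=2)"; python3 -m crank '[[0,[-0.25,0.1,0],[0,0,0.09]]]';python3 -m crank '[[0,[-0.25,0.1,0],[0,0,0.09]]]'; python3 -c "
from h import *
plan(-100,z=62)"
```

```text
time: 21.15
tool_pos: [596.5, -81.9, 62.3]
orientation: [3.122, 0.343, 0.007]
contact_force: [0.6, 0.5, -1.2]
width: 0.3
t 21.15 tcp [596.5 -81.9  62.3] trim 17.6 -43.5 tool_y in trim deg -82.3 z [ 0.004 -0.    -1.   ] F [ 0.6  0.5 -1.2] w 0.3 q7 -0.61
 th -85 cur -82.3 target trim [ 16.1 -44.3] shift cm [-0.16  0.06  0.03] turn [ 0.001 -0.004  0.046] | per row [-0.16  0.06  0.03] [ 0.001 -0.004  0.046]
t 21.15 tcp [596.5 -81.9  62.3] trim 17.6 -43.5 tool_y in trim deg -82.3 z [ 0.004 -0.    -1.   ] F [ 0.6  0.5 -1.2] w 0.3 q7 -0.61
 th -100 cur -82.3 target trim [  9.9 -47.9] shift cm [-0.83  0.33  0.03] turn [ 0.001 -0.004  0.308] | per row [-0.41  0.16  0.01] [ 0.    -0.002  0.154]
time: 21.25
tool_pos: [594.2, -83.4, 62.4]
orientation: [3.135, 0.204, 0.006]
contact_force: [0.6, 0.8, -1.6]
width: 0.6
time: 21.35
tool_pos: [591.9, -84.7, 62.6]
orientation: [-3.14, -0.068, -0.006]
contact_force: [1.4, -0.4, -0.8]
width: 0.2
t 21.35 tcp [591.9 -84.7  62.6] trim 12.8 -46.0 tool_y in trim deg -92.4 z [ 0.004  0.001 -1.   ] F [ 1.4 -0.4 -0.8] w 0.2 q7 -0.75
 th -100 cur -92.4 target trim [  9.9 -47.9] shift cm [-0.29  0.2   0.05] turn [-0.001 -0.004  0.132] | per row [-0.29  0.2   0.05] [-0.001 -0.004  0.132]
```

```bash
python3 -m crank '[[0,[-0.25,0.1,0],[0,0,0.09]]]';python3 -m crank '[[0,[-0.2,0.05,0],[0,0,0.06]]]';python3 -m crank '[[0,[-0.2,0.0,0],[0,0,0]]]'; python3 - <<'E'
from h import *; import cv2
plan(-100,z=62)
im=cv2.cvtColor(eyes.capture("side"),cv2.COLOR_RGB2BGR)
cv2.imwrite("pics/side16z.png",cv2.resize(im[140:260,240:400],None,fx=5,fy=5,interpolation=cv2.INTER_CUBIC))
E
```

```text
time: 21.45
tool_pos: [590.9, -85.5, 62.9]
orientation: [-3.14, 0.068, -0.01]
contact_force: [14.2, 0.1, -9.4]
width: 0.4
time: 21.55
tool_pos: [590.7, -85.8, 63.3]
orientation: [-3.136, 0.157, -0.014]
contact_force: [12.6, -0.9, -7.1]
width: 0.7
time: 21.65
tool_pos: [590.7, -85.5, 63.7]
orientation: [-3.137, 0.149, -0.019]
contact_force: [12.3, -0.7, -7.4]
width: 0.4
t 21.65 tcp [590.7 -85.5  63.7] trim 11.6 -46.6 tool_y in trim deg -100.3 z [ 0.012  0.    -1.   ] F [12.3 -0.7 -7.4] w 0.4 q7 -0.85
 th -100 cur -100.3 target trim [  9.9 -47.9] shift cm [-0.15  0.15  0.16] turn [-0.001 -0.012 -0.006] | per row [-0.15  0.15  0.16] [-0.001 -0.012 -0.006]
```

View pics/side16z.png

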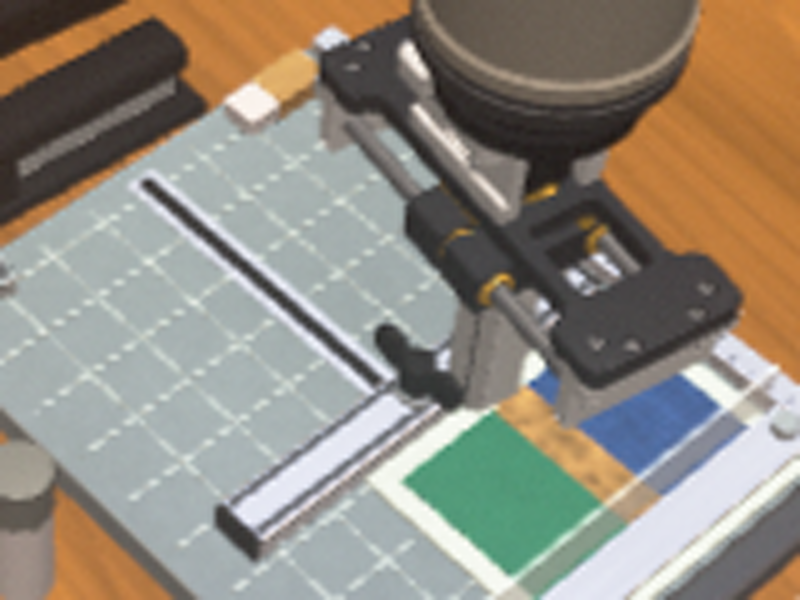

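It stopped dead, holding 12 N at the wing with no movement, at the predicted angle. I'll draw the hand clear and check.

```bash
python3 -m crank '[[0,[0.5,0,0],[0,0,0]],[0,[1.0,0.3,0],[0,0,0]],[0,[0.5,0,-2],[0,0,0]],[0,[0,0,-4],[0,0,0]],[0,[0,0,-4],[0,0,0]],[0,[2,0,-3],[0,0,0]],[0,[4,0,-2],[0,0,0]],[0,[4,0,0],[0,0,0]],[0,[0,0,0],[0,0,0]]]'; python3 - <<'E'
from h import *; import cv2
rep()
im=cv2.cvtColor(eyes.capture("wrist"),cv2.COLOR_RGB2BGR)
cv2.imwrite("pics/wrist17.png",im)
im=cv2.cvtColor(eyes.capture("side"),cv2.COLOR_RGB2BGR)
cv2.imwrite("pics/side17.png",im)
cv2.imwrite("pics/side17z.png",cv2.resize(im[140:260,240:400],None,fx=5,fy=5,interpolation=cv2.INTER_CUBIC))
E
```

```text
time: 22.6
tool_pos: [713.8, -99.0, 221.7]
orientation: [-3.138, 0.092, -0.01]
contact_force: [-0.6, 0.7, -0.6]
width: 0.4
t 22.60 tcp [713.8 -99.  221.7] trim 133.0 -70.6 tool_y in trim deg -98.2 z [ 0.007  0.002 -1.   ] F [-0.6  0.7 -0.6] w 0.4 q7 -1.0
```

View pics/side17z.png

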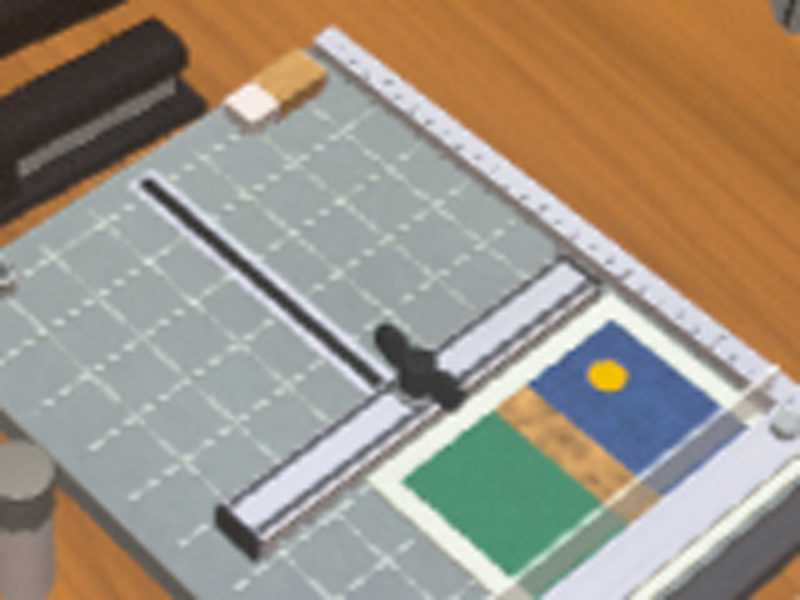

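View pics/wrist17.png

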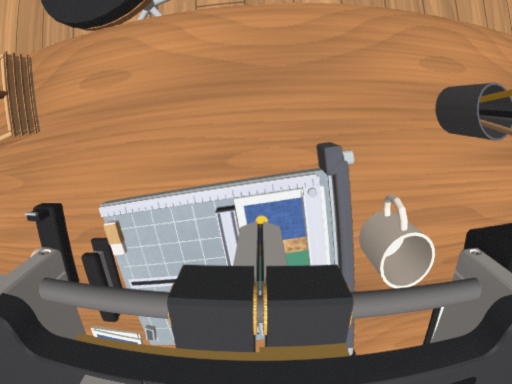

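```bash
python3 - <<'E'
from h import *; import cv2
a=cv2.imread("pics/side10.png");b=cv2.imread("pics/side17.png")
m=(b.max(2)<70).astype(np.uint8); n,l,st,c=cv2.connectedComponentsWithStats(m[195:228,308:340])
k=1+np.argmax(st[1:,4]); ys,xs=np.where(l==k); P=np.c_[xs+308,ys+195]; print(len(P),P.min(0),P.max(0))
d=P-P.mean(0); v=np.linalg.svd(d)[2][0] if 0 else np.linalg.eigh(d.T@d)[1][:,1]
e=np.array([P.mean(0)-12*v,P.mean(0)+12*v]); w=trim(ray("side",e,64)); q=w[0]-w[1]; print("wing deg",np.degrees(np.arctan2(q[1],q[0]))%180)
# bar shift between right after push and now
for r in [(225,280,262,300),]:
  y0,y1,x0,x1=230,256,280,310
  g=lambda i:np.float32(cv2.cvtColor(i[y0:y1,x0:x1],cv2.COLOR_BGR2GRAY))
  print("px shift bar end",cv2.phaseCorrelate(g(a),g(b)))
E
```

```text
115 [315 205] [331 221]
wing deg 87.78043903433074
px shift bar end ((-0.021160666908761172, 0.47842509854065973), 1.0183688385986986)
```

```bash
python3 - <<'E'
import cv2,numpy as np
a=cv2.imread("pics/side10.png",0);b=cv2.imread("pics/side17.png",0)
for n,(y0,y1,x0,x1) in {"bar end":(226,256,278,312),"bed ref":(235,275,230,280),"print":(225,270,320,372),"far bar":(188,205,338,364),"slot":(170,210,262,305)}.items():
    d=cv2.absdiff(a[y0:y1,x0:x1],b[y0:y1,x0:x1]); W=np.eye(2,3,dtype=np.float32)
    cc,W=cv2.findTransformECC(a[y0:y1,x0:x1],b[y0:y1,x0:x1],W,cv2.MOTION_TRANSLATION)
    print(n,"mean diff",d.mean().round(2),"max",d.max(),"shift",W[:,2].round(3))
E
```

```text
bar end mean diff 6.01 max 29 shift [-0.03  -0.021]
bed ref mean diff 4.8 max 10 shift [0.022 0.029]
print mean diff 5.1 max 11 shift [ 0.017 -0.009]
far bar mean diff 5.52 max 28 shift [-0.025 -0.041]
slot mean diff 11.33 max 106 shift [0.078 0.058]
```

```bash
python3 -c "
from bench import ticket,monitor
print(ticket.close_job()); print(monitor.read_state()['time'])"
```

```text
the job is handed in; nothing more can be done
None
the job is handed in; nothing more can be done
```

I pushed the backstop, fingers shut, about 100 mm along its slot until it rested against the print's free edge. I then turned the wing screw fully tight and handed the job in at about 23 s of the 72 s allowed.

- **Backstop:** the push ran at about 4 N and jumped to 21.6 N when the bar met the print. Between that push and the end, side pictures show the bar shifted less than about 0.1 mm.
- **Wing screw:** it was about 6.6 rad loose. Two clockwise strokes of just under half a turn to just over half a turn brought it to a dead stop, where it held about 12 N without moving.
- **Final checks:** the wings measure 88° against the expected 90° (along the trimmer's y), within the camera's error. The hand is clear and the wrist reads no contact. I saw nothing else disturbed in the last pictures, but I did not measure the other objects one by one.

**What disagreed:**
- **Fingertip height:** with the fingers shut, the tips stand only about 5 mm ahead of the reported TCP, not the stated 25 mm. My first push therefore passed over the bar without touching it. I lowered the tip in small steps over the clear bed, without contact, to find the real height, and then pushed again.
- **Cameras:** the three views differed by a few millimetres in y, so I relied on contact force for the final positions.

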